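Fence the flask and set the orbital shaker's dials

TASK

Get the orbital shaker ready for its run. First press the spare long blue stop post fully home in the free hole of the platform, between two of the flasks; then turn the speed knob (left, blue cap) until its white line is at its red marker, and only after that the timer knob (right, green cap) to its red marker. Leave the flasks, the short posts in the rack and the two bottles on the shaker's right where they are.

Things in the scene. Friction and masses are not known exactly. Their poses are not given: they have to be found in the camera images.
- speed_knob (a joint): speed knob on the shaker's sloping front panel, the left one seen from the robot, blue cap: black fluted round knob, 40 mm across, 34 mm tall (low 52 mm skirt at its foot). Value: 0 at the lower stop, grows clockwise seen looking at the panel, to 4.71 rad. Stays where it is left, friction 0.06 N m. Its white line is at the red marker when this value equals that of speed_marker.
- speed_marker (a joint): red memory marker of the speed dial, a flat tab on the rim round the knob; same zero and direction as speed_knob. It cannot be touched or moved; it only shows the wanted setting.
- timer_knob (a joint): timer knob, the right one, with a green cap; same build, zero and direction as speed_knob (0 to 4.71 rad clockwise).
- timer_marker (a joint): red memory marker of the timer dial, as speed_marker.
- speed_grip (a point): point on the speed knob's axis at the height to grip, 23 mm out from the panel face, 12 mm below the knob's top. z axis = knob axis, straight out of the panel (it leans 30 degrees from vertical, towards the robot); x axis along the white line. The two knobs are 136 mm apart. The platform's front edge is 76 mm farther back than the axis, its top 72 mm higher than the panel there.
- timer_grip (a point): the same point on the timer knob.
- speed_line (a point): point that turns with the speed knob, where its white line produced meets the rim, 40 mm from the axis, 3 mm out from the panel.
- speed_mark (a point): the middle of the speed dial's red marker, 40 mm from the axis, 3 mm out from the panel.
- timer_line (a point): as speed_line, on the timer knob.
- timer_mark (a point): as speed_mark, on the timer dial.
- deck_hole0 (a point): centre of the mouth of the free hole in the shaker's platform, level with its top face (150 mm above the bench): plain blind hole, no chamfer, 15.2 mm across, 21 mm deep. z up, x away from the shaker's front, y to its left. Fixed blue posts (24 mm across, 90 mm tall) stand 70 mm from it at +x, -x, +y, -y; flasks stand on one diagonal, the other ((+1,+1) to (-1,-1)) is free for the fingers.
- post_c (a point): centre, half way up, of the loose long stop post: blue sleeve 24 mm across, 90 mm tall, on a plain steel dowel 14 mm across, 20 mm long; 110 mm in all, z axis up. Shoulder 35 mm below this point, top 55 mm above. It stands with its dowel in one of the rack's three holes and lifts straight out. Seated in the platform, its shoulder rests on the top face. 0.08 to 0.15 kg.
- rack_hole1 (a point): mouth of the middle hole of the white accessory rack (190 x 52 x 30 mm, on the table), z up, x along the rack's length; the other two holes are 62 mm to either side along x. Its top is 30 mm above the table.
- short_a_c (a point): centre of a short grey stop post standing in the rack (24 mm across, top 75 mm above the table): leave it.
- short_b_c (a point): centre of the other short grey stop post in the rack, as short_a_c.
- flask_a_c (a point): centre of a capped conical flask on the platform (67 mm across at the foot, 110 mm tall, cap 33 mm across; this point is 55 mm above the platform), about (-35, +35) mm from the free hole in the hole's x and y: leave it.
- flask_b_c (a point): centre of a second such flask, about (+35, -35) mm from the free hole: leave it.
- flask_c_c (a point): centre of a third such flask, at the back left of the platform.
- reagent_c (a point): centre of an amber bottle, 72 mm across and 150 mm tall, standing on the bench to the right of the shaker: leave it.
- spray_pink_c (a point): pink spray bottle, 76 mm across and 195 mm tall, on the bench to the right of the shaker; point on its axis 100 mm up: leave it.
There are look-alikes about, which are no part of the job. What is meant by the part that bears post_c is not brown, and is the smaller of those in its own colour.

How it is judged:
On the way, in this order (a step that is already met when the one before it is completed fails the run):
1. the long blue post stands fully home in the platform's free hole (horizontal distance between post_c and deck_hole0 below 0.004 m and z of post_c in the frame of deck_hole0 below 0.0375 m and angle between post_c's own z axis and vertical below 0.05 rad), for 0.2 s.
2. the speed knob's line is at its red marker (distance between speed_line and speed_mark below 0.005 m), for 0.3 s.
3. the timer knob's line is at its red marker (distance between timer_line and timer_mark below 0.005 m), for 0.3 s.
At the end, for the whole second after the job is handed in: The long blue post stands upright in the platform's free hole with its shoulder within 2.5 mm of the platform, and the lines of the speed knob and of the timer knob are both within 5 mm at the rim (7 degrees) of their red markers (all of step 1 and distance between speed_line and speed_mark below 0.005 m and distance between timer_line and timer_mark below 0.005 m); the robot touches nothing.
It fails at once if a flask is shifted more than 12 mm or tipped (distance of any of flask_a_c, flask_b_c, flask_c_c from where it was at the start of the episode above 0.012 m).
It fails at once if a short post is pulled out of the rack, or a bottle on the shaker's right is moved more than 20 mm (distance of any of short_a_c, short_b_c from where it was at the start of the episode above 0.015 m or distance of any of reagent_c, spray_pink_c from where it was at the start of the episode above 0.02 m).
It also fails if it takes over 67 s, if anything falls off the work surface, if the arm or the gripper's body presses on something with over 40 N, if the wrist force passes 120 N, or if a joint passes its speed limit or range.

ROBOT

A 7-joint arm with a two-finger parallel gripper is mounted at the origin on the work surface. World frame = base frame: x ahead of the robot, y to its left, z up, the work surface at z = 0. Lengths are in m, angles in rad, forces in N, time in s.
With the tool pointing down it reaches from about 0.425 to 0.8 m from the base axis. Payload 8.3 kg.
Tool frame: the origin (TCP) lies at the very end of the fingers, on their centre line; the grasp point (between the pads) lies 19 mm behind it; z points along the fingers, x is the direction in which the jaws open and shut, and the axes are right-handed (so a half turn about z gives the same grasp; the last joint's range is limited). The gripper opens to 85 mm and grips with 20 to 120 N. Pads are 22 mm wide; open, the fingers measure 114 mm over their backs; the gripper's body (76 mm by 85 mm) begins 54 mm behind the grasp point. The pads swing forward as they close: fully open they stand 13 mm farther back than shut.
Start: joints at [1.072, 0.383, 0.016, 1.37, -0.006, 1.388, -0.046], TCP at [0.264, -0.567, 0.195] pointing down, gripper open.
Joint ranges: [-2.95, 2.95], [-0.25, 2.06], [-1.52, 1.56], [0.18, 2.33], [-1.44, 4.58], [0.02, 2.06], [-3.01, 3.01]. Speed limits (rad/s): [2.39, 2.39, 3.01, 3.01, 3.14, 3.14, 3.14].

INTERFACE

Orientations are given as a 3x3 rotation matrix whose columns are the frame's x, y, z axes.
In Python, from workcell import bot gives the robot as it stands.
- The arm moves only by the tool apply_moves, never from a script. Its argument "commands" is a list of rows, each a list of 3 entries, a list of its own where there are three numbers: the shift along the tool's x, y, z in mm, then the turn about the tool's z in degrees, then the closure, from 0 (fully open) to 1 (shut). In form: [[[tx, ty, tz], roll, hand], ...]. A call has exactly 8 rows; each row shifts and turns the pose as measured when the row begins, along the tool's axes as they then stand; what a row does not reach is not made up. A row lasts 1/8 s, in which the tool goes at most 62.5 mm and 10.7 degrees, less where a joint would pass 70% of its speed; a pose out of reach is approached as far as the arm can. A call is refused whole if a number of a shift passes 62.5 or a number of a turn 10.7, either way. A call with a gripper value outside its range is refused whole. The fingers move at their own pace and stop on an object; "squeeze" is the grip in N (left out, the last holds). Time passes only in rows, so rows that do not move let the fingers close, or fill a call up. It gives the time, the measured TCP pose, the force and the opening at its end, in the units of the state.
- bot.read_state(): the state, without advancing time (a new reading comes with each control period).
- bot.snapshot(name): name is "side" or "top" or "wrist"; returns a dict with "pixels" (480x640x3 uint8, red, green, blue), "fx", "fy", "cx", "cy" (pixels), "origin" and "orientation" of the camera in the world; the wrist camera has in their place "hand_eye" (4x4, takes a point from camera to tool coordinates, whose origin is the TCP and whose axes are the tool frame's). Camera axes: x right, y down, z forward; pixel columns grow to the right and rows downward; lengths in m; the calibration is good to about 2 mm. The wrist camera is an equidistant fisheye: a pixel r from the principal point sees the ray r / f radians off the axis. A picture is of the moment at which its call begins: read the wrist's pose just before it. There is no depth.
- bot.hand_in(): hands the job in, once; it reports no verdict.
Trained networks look in a picture, given as the dict that the camera call returned (one of the last four; its "shot" number tells which), for a name from the list of things; names that differ only in an ending like _2 or _b are one class to them, and where a whole thing is asked for, a point or a joint stands for the part that bears it (a point fixed in the world has none). Each returns a list of dicts, best first, with "p" (0 to 1); they miss things now and then, are a little off and sometimes report something else, mostly with a low value. They report only what shows in the picture. A call takes as long as a camera call. They do not tell look-alikes from the thing itself.
- bot.recognise(picture, target): "extent" ([centre column, centre row, width, height] in pixels, round what is visible of it).
- bot.pinpoint(picture, target): "location" ([row, column] in pixels: a listed point, or the origin of a listed thing).
The state is a dict: "time_s": time; "joint_positions": joint angles; "qvel": joint speeds; "joint_torque": joint torques, N m; "tool_pos": TCP position; "tool_rot": TCP orientation; "force": force on the tool from outside, world axes, zero at the start; "ft_torque": the same for the moment, N m; "finger_gap": finger opening in m.
Only numpy, scipy, OpenCV 4.12 (cv2) and the standard library are available. Lean on these libraries where they do the work, as an engineer would, in place of code of your own. Each camera call takes 0.05 s, during which the arm holds its last target.

## Working session

There is one attempt and no reset: what is moved stays moved. The work goes in short steps, Python scripts to look and compute and a tool call to move; the robot and the scene stay as the last step left them, time stands still between calls to the robot, and variables do not carry over. Pictures are saved under pics/ and viewed, and the job is handed in when it is done.

Besides the shell and the picture viewer there is one more tool, called after "Request:" as a command line: name --argument value ..., lists and objects as JSON in quotes. apply_moves: Moves the arm, as the interface text tells. Its arguments: {"type":"object","properties":{"commands":{"type":"array","items":{"type":"array"}},"squeeze":{"type":"number"}},"required":["commands"]}

```bash
ls; mkdir -p pics; python3 - <<'E'
from workcell import bot
import cv2
s=bot.read_state();print(s)
for n in("side","top","wrist"):
    d=bot.snapshot(n);cv2.imwrite(f"pics/{n}0.png",d["pixels"][:,:,::-1]);print({k:v for k,v in d.items() if k!="pixels"})
E
```

```text
pics
{'time_s': 0.0, 'joint_positions': array([ 1.07210323,  0.38422638,  0.01638133,  1.37115605, -0.00634881,
        1.38815758, -0.04647458]), 'qvel': array([-5.01022381e-04, -3.79201954e-04, -6.49902741e-04, -9.25150377e-04,
       -1.26924282e-03, -9.82975941e-04, -6.20525869e-05]), 'joint_torque': array([ 1.90212804e-04, -6.27594066e+01,  8.44314918e-01, -3.71823835e+01,
        1.65896269e-02,  1.39981546e-02,  3.70406758e-05]), 'tool_pos': array([ 0.26364096, -0.5660587 ,  0.19428543]), 'tool_rot': array([[ 4.22195306e-01, -9.06504549e-01, -7.90694284e-04],
       [-9.06502903e-01, -4.22196047e-01,  1.72754155e-03],
       [-1.89985227e-03, -1.25932700e-05, -9.99998195e-01]]), 'force': array([-0.5655218 ,  0.48231363, -0.0663173 ]), 'ft_torque': array([-0.06289667,  0.07518352,  0.02355957]), 'finger_gap': 0.08508935881586169}
{'fx': 566.3542184992575, 'fy': 566.3542184992575, 'cx': 317.92424893413346, 'cy': 237.22710447247994, 'origin': array([0.25124426, 0.75161821, 0.92242018]), 'orientation': array([[-0.90539253, -0.2910344 ,  0.30913322],
       [-0.42455997,  0.6143686
[... 177 characters left out ...]
 'origin': array([ 0.4669733 , -0.03603274,  1.15980789]), 'orientation': array([[-0.00939532, -0.9904414 ,  0.1376138 ],
       [-0.99994321,  0.00861339, -0.00627646],
       [ 0.00503114, -0.13766495, -0.99046608]]), 'shot': 2}
{'fx': 371.64829954431775, 'fy': 371.64829954431775, 'cx': 321.94209212075987, 'cy': 250.34777562009623, 'hand_eye': array([[ 9.99999881e-01, -6.22513540e-05,  4.83038688e-04,
        -2.54806703e-05],
       [-7.91033151e-05,  9.57868640e-01,  2.87206654e-01,
        -7.32443050e-02],
       [-4.80566614e-04, -2.87206659e-01,  9.57868521e-01,
        -1.79540414e-01],
       [ 0.00000000e+00,  0.00000000e+00,  0.00000000e+00,
         1.00000000e+00]]), 'shot': 3}
```

View pics/side0.png

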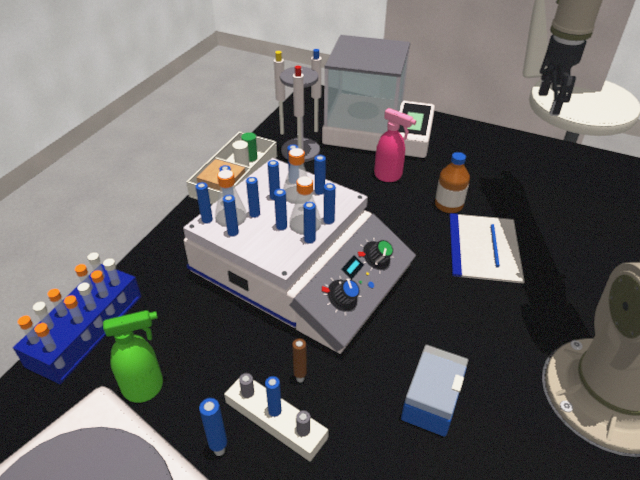

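View pics/top0.png

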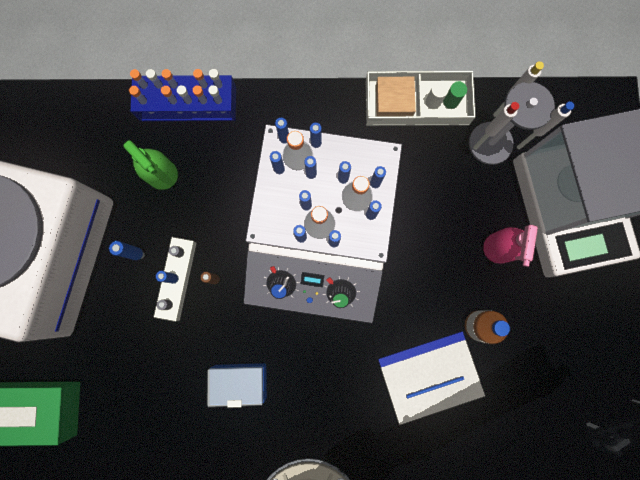

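View pics/wrist0.png

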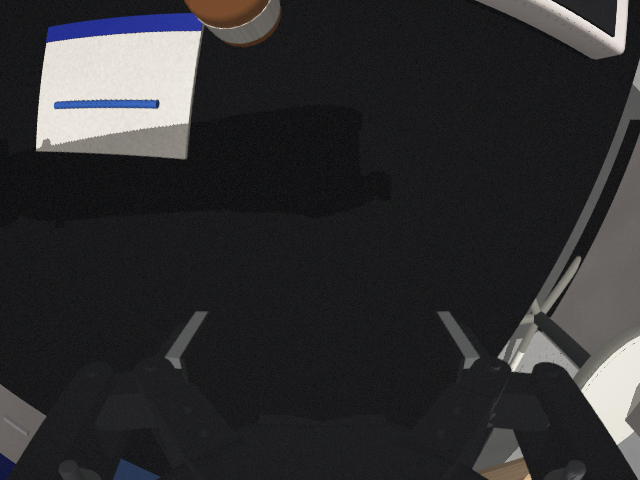

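The candidates for post_c are the blue post in the middle rack hole (top px 163,277), the bigger blue post standing beside the rack (125,250) and the brown one (208,277). The rack post fits because it is the smaller blue one and stands in a rack hole. I'll confirm it in an enlarged crop while I measure.

```bash
cat > h.py <<'E'
from workcell import bot
import numpy as np, cv2
def ray(d,row,col):
    v=np.array([(col-d["cx"])/d["fx"],(row-d["cy"])/d["fy"],1.]);v=d["orientation"]@v
    return d["origin"],v/np.linalg.norm(v)
def atz(d,row,col,z):
    o,v=ray(d,row,col);return o+v*(z-o[2])/v[2]
def tri(a,b):
    (o1,v1),(o2,v2)=a,b
    A=np.zeros((3,3));c=np.zeros(3);
    for o,v in(a,b):
        P=np.eye(3)-np.outer(v,v);A+=P;c+=P@o
    p=np.linalg.solve(A,c);g=[np.linalg.norm((np.eye(3)-np.outer(v,v))@(p-o)) for o,v in(a,b)]
    return p,max(g)
def proj(d,p):
    q=d["orientation"].T@(np.asarray(p)-d["origin"]);return d["cy"]+d["fy"]*q[1]/q[2],d["cx"]+d["fx"]*q[0]/q[2]
E
python3 - <<'E'
from h import *
np.set_printoptions(precision=4,suppress=True)
S=bot.snapshot("side");T=bot.snapshot("top")
for n in "post_c rack_hole1 short_a_c deck_hole0 speed_grip speed_line speed_mark timer_grip timer_line timer_mark flask_a_c".split():
    a=bot.pinpoint(S,n);b=bot.pinpoint(T,n)
    print(n);
    for x in a[:4]:print("  S",np.round(x["location"],1),round(x["p"],2))
    for x in b[:4]:print("  T",np.round(x["location"],1),round(x["p"],2))
    for x in a[:3]:
        for y in b[:3]:
            p,g=tri(ray(S,*x["location"]),ray(T,*y["location"]))
            if g<.008: print("     ",p,round(g*1000,1))
print(bot.read_state()["time_s"])
s=S["pixels"][330:480,170:350,::-1];t=T["pixels"][220:340,90:230,::-1]
s=cv2.resize(s,(480,400),interpolation=cv2.INTER_CUBIC);t=cv2.resize(t,(320,400),interpolation=cv2.INTER_CUBIC)
cv2.imwrite("pics/crop1.png",np.hstack([s,t[:, :320]]))
k=cv2.resize(T["pixels"][250:315,245:385,::-1],(790,367),interpolation=cv2.INTER_CUBIC);cv2.imwrite("pics/knobT.png",k)
k=cv2.resize(S["pixels"][215:335,290:430,::-1],(700,600),interpolation=cv2.INTER_CUBIC);cv2.imwrite("pics/knobS.png",k)
E
```

```text
post_c
  S [362.8 299.5] 0.88
  S [398.9 273.9] 0.87
  S [427.9 215.3] 0.6
  S [427.9 305.6] 0.26
  T [250. 131.] 0.69
  T [274.7 171.3] 0.66
  T [306.7 166.8] 0.59
  T [281.  208.2] 0.47
      [0.542  0.3079 0.0571] 2.4
      [0.5996 0.3996 0.0653] 1.5
rack_hole1
  S [409.9 277.4] 0.95
  T [280.8 169.4] 0.79
  T [279.7 326.7] 0.56
      [0.53   0.3166 0.0431] 1.2
short_a_c
  S [427.8 306.5] 0.84
  S [412.7 275.7] 0.62
deck_hole0
  S [212.2 301.1] 0.68
  T [209.8 337.8] 0.66
      [ 0.6752 -0.0723  0.1373] 0.9
speed_grip
  S [286.9 348.3] 0.68
  T [284.7 278.7] 0.83
      [0.513  0.0571 0.1064] 4.0
speed_line
  S [275.8 336.7] 0.62
  T [273.6 293.2] 0.8
      [0.5435 0.0279 0.0943] 2.0
speed_mark
  S [290.9 321.5] 0.6
  T [269.7 274.4] 0.56
      [0.555  0.071  0.0867] 3.9
timer_grip
  S [250.8 384.1] 0.76
  T [298.1 341.5] 0.68
      [ 0.4856 -0.0793  0.0947] 1.1
timer_line
  S [269.8 374.7] 0.77
  T [295.3 323. ] 0.56
      [ 0.4912 -0.0391  0.073 ] 2.6
timer_mark
  S [203.8 303.9] 0.74
  S [251.8 362.8] 0.38
  T [279.9 327.8] 0.4
      [ 0.5239 -0.0499  0.1021] 2.7
flask_a_c
  S [202.8 305.8] 0.63
  T [215.7 317.5] 0.66
  T [278.3 329.5] 0.56
      [ 0.6461 -0.0297  0.206 ] 4.3
1.35
```

View pics/crop1.png

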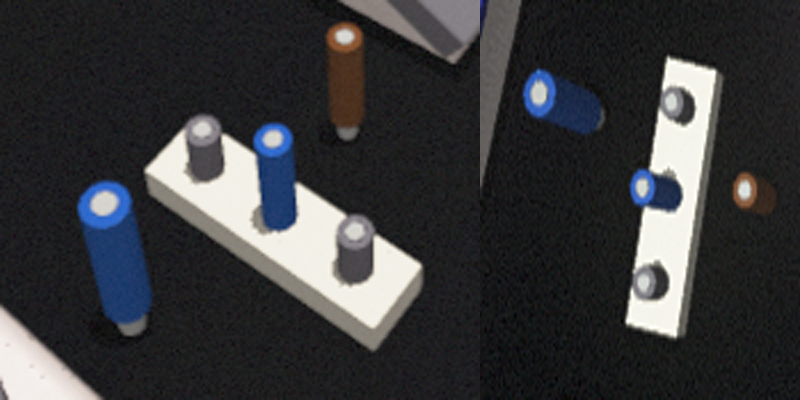

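View pics/knobT.png

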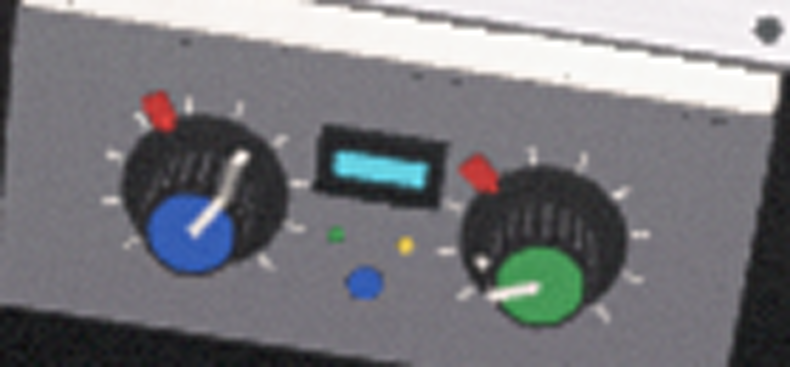

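View pics/knobS.png

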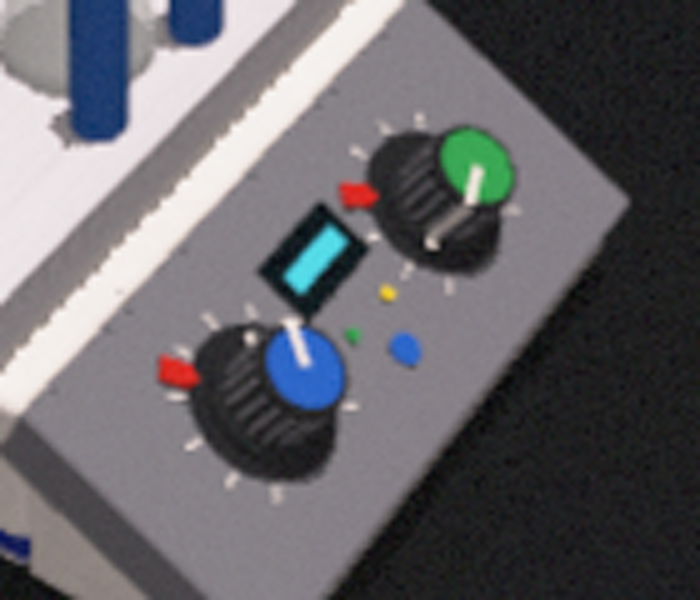

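```bash
cat > fit.py <<'E'
from h import *
from scipy.optimize import least_squares
np.set_printoptions(precision=4,suppress=True)
def cen(img,m,box):
    x0,y0,x1,y1=box;mm=np.zeros(m.shape,np.uint8);mm[y0:y1,x0:x1]=m[y0:y1,x0:x1]
    n,l,st,c=cv2.connectedComponentsWithStats(mm);
    if n<2:return None,0
    i=1+np.argmax(st[1:,4]);return c[i][::-1],st[i,4]
def hsv(d):return cv2.cvtColor(d["pixels"],cv2.COLOR_RGB2HSV)
def masks(d):
    h=hsv(d);H,S,V=[h[...,i].astype(int) for i in range(3)]
    return dict(blue=((H>100)&(H<125)&(S>150)&(V>90)).astype(np.uint8),green=((H>45)&(H<80)&(S>100)&(V>70)).astype(np.uint8),
      red=(((H<6)|(H>174))&(S>150)&(V>120)).astype(np.uint8),white=((S<50)&(V>165)).astype(np.uint8))
def frame(yaw):
    c,s=np.cos(yaw),np.sin(yaw);X=np.array([c,s,0]);Y=np.array([-s,c,0]);Z=np.array([0,0,1.])
    n=np.cos(np.pi/6)*Z-np.sin(np.pi/6)*X   # knob axis, leans to the robot
    up=np.cos(np.pi/6)*X+np.sin(np.pi/6)*Z  # up the panel
    return X,Y,n,up
def pt(q,which,r=0,ang=0,h=0):
    # ang clockwise from up-panel
    X,Y,n,up=frame(q[3]);o=np.array(q[:3])-(0.136*Y if which else 0)
    return o+h*n+r*(np.cos(ang)*up-np.sin(ang)*Y)
E
python3 - <<'E'
from fit import *
S=bot.snapshot("side");T=bot.snapshot("top")
ms,mt=masks(S),masks(T)
obs={}
obs["c0"]=(cen(0,ms["blue"],(330,270,365,305)),cen(0,mt["blue"],(265,280,290,302)))
obs["c1"]=(cen(0,ms["green"],(370,235,400,265)),cen(0,mt["green"],(325,290,352,312)))
obs["m0"]=(cen(0,ms["red"],(315,280,335,300)),cen(0,mt["red"],(265,262,283,277)))
obs["m1"]=(cen(0,ms["red"],(352,245,370,262)),cen(0,mt["red"],(322,272,340,288)))
for k,v in obs.items():print(k,v)
def res(q):
    r=[]
    P=dict(c0=pt(q,0,h=.034),c1=pt(q,1,h=.034),m0=pt(q,0,.040,q[4],.003),m1=pt(q,1,.040,q[5],.003))
    for k,p in P.items():
        for d,(px,a) in zip((S,T),obs[k]): r+=list(np.array(proj(d,p))-px)
    return np.array(r)
f=least_squares(res,[.52,.06,.078,-.2,-.4,-.6])
print("free z",f.x,np.round(f.fun,1))
np.save("q.npy",f.x)
q=f.x
for w in(0,1):
    print("grip",w,pt(q,w,h=.023))
# skirt dots
dots={0:((250.5*0+215+338/5,290+251/5),(250+157*65/367,245+240*140/790)),1:((215+242/5,290+432/5),(250+262*65/367,245+480*140/790))}
for w in(0,1):
  g=least_squares(lambda a:np.concatenate([np.array(proj(d,pt(q,w,.024,a[0],.005)))-p for d,p in zip((S,T),dots[w])]),[.5 if w==0 else -1.9]);print("line ang",w,g.x,g.fun,"mark",q[4+w],"turn deg cw",np.degrees(q[4+w]-g.x))
# post
print("post top",tri(ray(S,381.75,272),ray(T,276.1,160.4)), atz(S,381.75,272,.12),atz(T,276.1,160.4,.12))
hs=bot.pinpoint(S,"deck_hole0")[0]["location"];ht=bot.pinpoint(T,"deck_hole0")[0]["location"]
print("hole",atz(S,*hs,.15),atz(T,*ht,.15),ht)
k=cv2.resize(T["pixels"][120:265,245:405,::-1],(640,580),interpolation=cv2.INTER_CUBIC);cv2.imwrite("pics/deckT.png",k)
E
```

```text
c0 ((array([288.9882, 350.7471]), np.int32(170)), (array([291.3383, 277.8647]), np.int32(133)))
c1 ((array([247.331 , 384.9103]), np.int32(145)), (array([299.8542, 340.6181]), np.int32(144)))
m0 ((array([289.3714, 325.2286]), np.int32(35)), (array([269.5, 273. ]), np.int32(22)))
m1 ((array([253.5185, 361.1481]), np.int32(27)), (array([280.44, 329.68]), np.int32(25)))
free z [ 0.5195  0.0561  0.0772 -0.148  -0.547  -0.8156] [-0.3  0.1 -0.2  0.7  0.7 -0.1  0.  -0.3 -0.3  0.1  0.2 -0.3 -0.2 -0.1
  0.  -0.2]
grip 0 [0.5082 0.0577 0.0971]
grip 1 [ 0.4881 -0.0768  0.0971]
line ang 0 [0.5917] [ 0.3671  0.1401  0.2005 -0.2653] mark -0.5469598709950011 turn deg cw [-65.2431]
line ang 1 [-2.0213] [ 0.0252 -0.0985 -0.1037  0.5327] mark -0.815624527038775 turn deg cw [69.0801]
post top (array([0.5369, 0.3127, 0.1191]), np.float64(0.0001321488890485322)) [0.5365 0.3132 0.12  ] [0.537  0.3124 0.12  ]
hole [ 0.6701 -0.0643  0.15  ] [ 0.6774 -0.0757  0.15  ] [208.0, 339.7]
```

View pics/deckT.png

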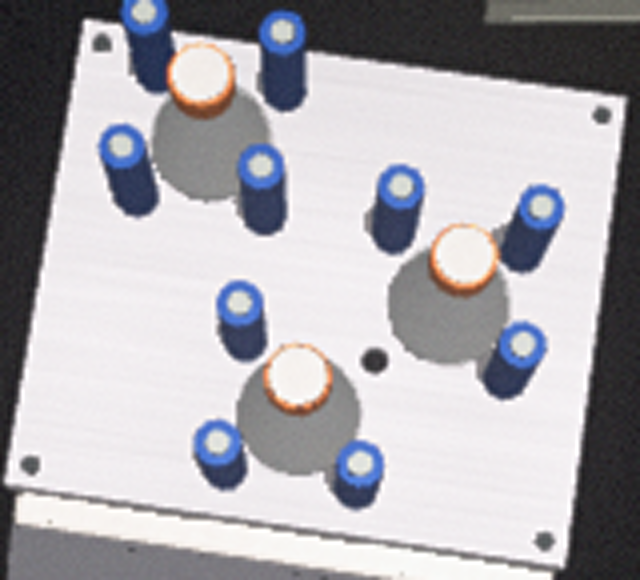

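The networks report the rack post, the big blue post and the brown one as post_c. The crop confirms the rack's middle post (top px 160,276; side px 272,382): it is blue and smaller than the free-standing one at side px 212,425. Its top comes out at z = 0.119 against 0.120 expected. The panel fit is also consistent: z 0.077 against 0.078, residuals below 1 px. The speed knob needs about 65° anticlockwise and the timer about 69° clockwise.

```bash
cat > plan.py <<'E'
from h import *
def plan(tgt,yawdeg,n,start=None):
    s=bot.read_state();p=np.array(s["tool_pos"]);R=np.array(s["tool_rot"]);a=np.degrees(np.arctan2(R[1,0],R[0,0]))
    if start is not None:p,a=np.array(start[0],float),start[1]
    d=(yawdeg-a+180)%360-180;D=np.array(tgt)-p
    print("from",p.round(4),round(a,1),"D",D.round(4),"dyaw",round(d,1), "t",s["time_s"],"f",s["force"].round(1),"gap",round(s["finger_gap"],4))
    for i in range(n):
        A=np.radians(a+d*i/n);v=D/n*1000
        c,q=np.cos(A),np.sin(A)
        print([[round(v[0]*c+v[1]*q,1),round(v[0]*q-v[1]*c,1),round(-v[2],1)],round(-d/n,1)])
E
python3 - <<'E'
from fit import *
from plan import plan
T=bot.snapshot("top");S=bot.snapshot("side")
m=T["pixels"][205:216,333:345].astype(float).sum(2);w=np.clip(300-m,0,None);r,c=np.mgrid[205:216,333:345]
hr,hc=(w*r).sum()/w.sum(),(w*c).sum()/w.sum();print(hr,hc,atz(T,hr,hc,.15))
cr=np.array([[400,188],[360,463],[240,302],[522,347]])
P=[atz(T,120+(y+.5)/4-.5,245+(x+.5)/4-.5,.24) for x,y in cr];print(np.array(P),np.mean(P,0))
plan([.50,.0,.32],0,10)
plan([.537,.3127,.17],36.5,8,([.50,0,.32],0))
E
```

```text
209.87171185754755 338.20841764467826 [ 0.6733 -0.0724  0.15  ]
[[ 0.7419 -0.083   0.24  ]
 [ 0.6047 -0.0616  0.24  ]
 [ 0.6849 -0.0038  0.24  ]
 [ 0.6613 -0.1414  0.24  ]] [ 0.6732 -0.0724  0.24  ]
from [ 0.2639 -0.5665  0.1953] -65.0 D [0.2361 0.5665 0.1247] dyaw 65.0 t 1.65 f [-0.5 -0.8 -0.1] gap 0.0852
[[np.float64(-41.4), np.float64(-45.3), np.float64(-12.5)], np.float64(-6.5)]
[[np.float64(-36.0), np.float64(-49.7), np.float64(-12.5)], np.float64(-6.5)]
[[np.float64(-30.1), np.float64(-53.5), np.float64(-12.5)], np.float64(-6.5)]
[[np.float64(-23.9), np.float64(-56.5), np.float64(-12.5)], np.float64(-6.5)]
[[np.float64(-17.3), np.float64(-58.9), np.float64(-12.5)], np.float64(-6.5)]
[[np.float64(-10.5), np.float64(-60.5), np.float64(-12.5)], np.float64(-6.5)]
[[np.float64(-3.6), np.float64(-61.3), np.float64(-12.5)], np.float64(-6.5)]
[[np.float64(3.3), np.float64(-61.3), np.float64(-12.5)], np.float64(-6.5)]
[[np.float64(10.3), np.float64(-60.5), np.float64(-12.5)], np.float64(-6.5)]
[[np.float64(17.0), np.float64(-59.0), np.float64(-12.5)], np.float64(-6.5)]
from [0.5  0.   0.32] 0 D [ 0.037   0.3127 -0.15  ] dyaw 36.5 t 1.65 f [-0.5 -0.8 -0.1] gap 0.0852
[[np.float64(4.6), np.float64(-39.1), np.float64(18.8)], -4.6]
[[np.float64(7.7), np.float64(-38.6), np.float64(18.8)], -4.6]
[[np.float64(10.8), np.float64(-37.9), np.float64(18.8)], -4.6]
[[np.float64(13.7), np.float64(-36.9), np.float64(18.8)], -4.6]
[[np.float64(16.6), np.float64(-35.7), np.float64(18.8)], -4.6]
[[np.float64(19.4), np.float64(-34.2), np.float64(18.8)], -4.6]
[[np.float64(22.1), np.float64(-32.6), np.float64(18.8)], -4.6]
[[np.float64(24.6), np.float64(-30.7), np.float64(18.8)], -4.6]
```

Request:
apply_moves --commands '[[[-38,-42,-25],-6.5,0],[[-36,-48,-25],-6.5,0],[[-30,-52,-20],-6.5,0],[[-24,-56,-15],-6.5,0],[[-17,-58,-12],-6.5,0],[[-10,-60,-12],-6.5,0],[[-4,-61,-8],-6.5,0],[[3,-61,-8],-6.5,0]]' --squeeze 60

```text
time_s: 2.65
tool_pos: [0.4421, -0.1189, 0.3211]
tool_rot: [[0.978, -0.207, 0.0], [-0.207, -0.978, -0.001], [0.001, 0.001, -1.0]]
force: [1.5, -0.1, 0.0]
finger_gap: 0.0854
```

```bash
python3 - <<'E'
from plan import plan
plan([.537,.3127,.17],36.5,8)
E
```

```text
from [ 0.4421 -0.1189  0.3211] -11.9 D [ 0.0949  0.4316 -0.1511] dyaw 48.4 t 2.65 f [ 1.5 -0.1  0. ] gap 0.0854
[[np.float64(0.4), np.float64(-55.2), np.float64(18.9)], np.float64(-6.1)]
[[np.float64(6.3), np.float64(-54.9), np.float64(18.9)], np.float64(-6.1)]
[[np.float64(12.0), np.float64(-53.9), np.float64(18.9)], np.float64(-6.1)]
[[np.float64(17.6), np.float64(-52.3), np.float64(18.9)], np.float64(-6.1)]
[[np.float64(23.1), np.float64(-50.2), np.float64(18.9)], np.float64(-6.1)]
[[np.float64(28.2), np.float64(-47.5), np.float64(18.9)], np.float64(-6.1)]
[[np.float64(33.1), np.float64(-44.2), np.float64(18.9)], np.float64(-6.1)]
[[np.float64(37.6), np.float64(-40.5), np.float64(18.9)], np.float64(-6.1)]
```

Request:
apply_moves --commands '[[[0,-57,15],-6.3,0],[[6,-57,15],-6.3,0],[[12,-56,15],-6.3,0],[[18,-54,15],-6.3,0],[[24,-52,15],-6.3,0],[[29,-49,15],-6.3,0],[[34,-46,15],-6.3,0],[[38,-41,15],-6.3,0]]'

```text
time_s: 3.65
tool_pos: [0.5312, 0.3424, 0.2012]
tool_rot: [[0.768, 0.641, 0.012], [0.641, -0.768, -0.003], [0.007, 0.01, -1.0]]
force: [1.1, -0.7, 0.6]
finger_gap: 0.0858
```

```bash
python3 - <<'E'
from plan import plan
from fit import *
plan([.537,.3127,.14],36.5,4)
s=bot.read_state();W=bot.snapshot("wrist");cv2.imwrite("pics/w1.png",W["pixels"][:,:,::-1])
E
```

```text
from [0.5312 0.3424 0.2012] 39.9 D [ 0.0058 -0.0297 -0.0612] dyaw -3.4 t 3.65 f [ 1.1 -0.7  0.6] gap 0.0858
[[np.float64(-3.6), np.float64(6.6), np.float64(15.3)], np.float64(0.8)]
[[np.float64(-3.5), np.float64(6.7), np.float64(15.3)], np.float64(0.8)]
[[np.float64(-3.5), np.float64(6.7), np.float64(15.3)], np.float64(0.8)]
[[np.float64(-3.4), np.float64(6.8), np.float64(15.3)], np.float64(0.8)]
```

View pics/w1.png

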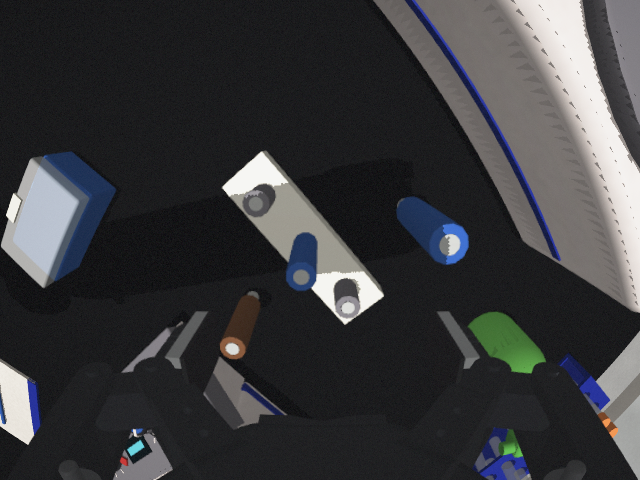

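The wrist view shows the post top at (300,277), the brown post at (233,348) clear of the left finger's path, and the large blue post at (452,243). I'll cross-check the post top with the wrist calibration.

```bash
cat >> h.py <<'E'
def wray(W,s,row,col):
    x,y=col-W["cx"],row-W["cy"];r=np.hypot(x,y);t=r/W["fx"]
    v=np.array([np.sin(t)*x/r,np.sin(t)*y/r,np.cos(t)]);H=W["hand_eye"];R=np.array(s["tool_rot"])
    return R@H[:3,3]+np.array(s["tool_pos"]),R@(H[:3,:3]@v)
def watz(W,s,row,col,z):
    o,v=wray(W,s,row,col);return o+v*(z-o[2])/v[2]
def wproj(W,s,p):
    R=np.array(s["tool_rot"]);H=W["hand_eye"];q=R.T@(np.asarray(p)-s["tool_pos"]);q=H[:3,:3].T@(q-H[:3,3])
    t=np.arctan2(np.hypot(q[0],q[1]),q[2]);a=np.arctan2(q[1],q[0]);return W["cy"]+W["fx"]*t*np.sin(a),W["cx"]+W["fx"]*t*np.cos(a)
E
python3 - <<'E'
from plan import plan
from fit import *
s=bot.read_state();W=bot.snapshot("wrist")
c=W["pixels"][225:310,270:340,::-1];cv2.imwrite("pics/w1c.png",cv2.resize(c,None,fx=6,fy=6,interpolation=cv2.INTER_CUBIC))
print(watz(W,s,277,300.5,.12),watz(W,s,314,347,.075))
s2=bot.read_state();print(s2["tool_pos"],s["tool_pos"]);plan([.537,.3127,.14],36.5,4)
E
```

```text
[0.5319 0.321  0.12  ] [0.5962 0.3057 0.075 ]
[0.5271 0.3472 0.1977] [0.5275 0.3499 0.1968]
from [0.5271 0.3472 0.1977] 40.4 D [ 0.0099 -0.0345 -0.0577] dyaw -3.9 t 3.75 f [-0.6 -0.4 -0.6] gap 0.0856
[[np.float64(-3.7), np.float64(8.2), np.float64(14.4)], np.float64(1.0)]
[[np.float64(-3.6), np.float64(8.2), np.float64(14.4)], np.float64(1.0)]
[[np.float64(-3.4), np.float64(8.3), np.float64(14.4)], np.float64(1.0)]
[[np.float64(-3.3), np.float64(8.3), np.float64(14.4)], np.float64(1.0)]
```

View pics/w1c.png

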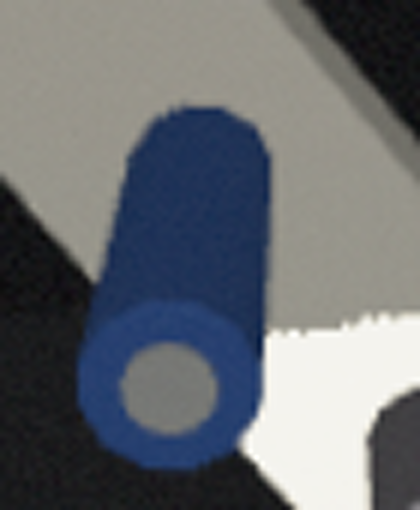

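Request:
apply_moves --commands '[[[-4,8,14],1,0],[[-4,8,14],1,0],[[-4,8,14],1,0],[[-3,8,14],1,0],[[0,0,0],0,0],[[0,0,0],0,0],[[0,0,0],0,0],[[0,0,0],0,0]]'

```text
time_s: 4.75
tool_pos: [0.5387, 0.3052, 0.1396]
tool_rot: [[0.813, 0.582, 0.008], [0.582, -0.813, -0.003], [0.005, 0.008, -1.0]]
force: [-0.4, 0.7, 0.5]
finger_gap: 0.0852
```

```bash
python3 - <<'E'
from plan import plan
from fit import *
s=bot.read_state();W=bot.snapshot("wrist")
print(s["tool_pos"],s["tool_rot"]);plan([.537,.3127,.079],36.5,4)
c=W["pixels"][225:385,230:390,::-1];cv2.imwrite("pics/w2c.png",cv2.resize(c,None,fx=3.5,fy=3.5,interpolation=cv2.INTER_CUBIC))
print(wproj(W,s,[.537,.3127,.12]))
E
```

```text
[0.5387 0.3052 0.1396] [[ 0.8132  0.5819  0.0083]
 [ 0.582  -0.8132 -0.0034]
 [ 0.0048  0.0076 -1.    ]]
from [0.5387 0.3053 0.1396] 35.6 D [-0.0017  0.0074 -0.0606] dyaw 0.9 t 4.8 f [-0.4  0.9  0. ] gap 0.0856
[[np.float64(0.7), np.float64(-1.8), np.float64(15.2)], np.float64(-0.2)]
[[np.float64(0.7), np.float64(-1.8), np.float64(15.2)], np.float64(-0.2)]
[[np.float64(0.7), np.float64(-1.8), np.float64(15.2)], np.float64(-0.2)]
[[np.float64(0.8), np.float64(-1.7), np.float64(15.2)], np.float64(-0.2)]
(np.float64(260.7621338240632), np.float64(326.89569391000987))
```

View pics/w2c.png

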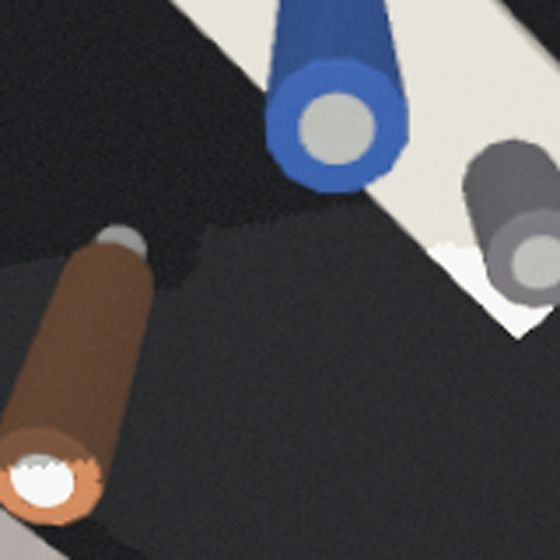

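The prediction (261,327) matches the seen post top (261,326). Going down.

Request:
apply_moves --commands '[[[1,-2,15],-0.3,0],[[1,-2,15],-0.3,0],[[0.5,-2,15],-0.3,0],[[0.5,-1.5,10],0,0],[[0,0,4],0,0],[[0,0,2],0,0],[[0,0,0],0,0.3],[[0,0,0],0,0.3]]'

```text
time_s: 5.8
tool_pos: [0.5365, 0.314, 0.0736]
tool_rot: [[0.803, 0.597, 0.007], [0.597, -0.803, -0.003], [0.004, 0.007, -1.0]]
force: [-0.8, 0.2, 0.4]
finger_gap: 0.0598
```

```bash
python3 - <<'E'
from plan import plan
plan([.537,.3127,.079],36.5,1)
E
```

```text
from [0.5365 0.314  0.0736] 36.6 D [ 0.0005 -0.0013  0.0054] dyaw -0.1 t 5.8 f [-0.8  0.2  0.4] gap 0.0598
[[np.float64(-0.4), np.float64(1.3), np.float64(-5.4)], np.float64(0.1)]
```

Request:
apply_moves --commands '[[[-0.4,1.3,-5.4],0,0.4],[[0,0,0],0,0.7],[[0,0,0],0,1],[[0,0,0],0,1],[[0,0,0],0,1],[[0,0,0],0,1],[[0,0,0],0,1],[[0,0,0],0,1]]' --squeeze 60

```text
time_s: 6.8
tool_pos: [0.5376, 0.313, 0.0806]
tool_rot: [[0.803, 0.596, 0.009], [0.596, -0.803, -0.003], [0.006, 0.007, -1.0]]
force: [-0.0, 0.5, 0.4]
finger_gap: 0.0196
```

```bash
python3 - <<'E'
from plan import plan
plan([.537,.3127,.079],36.5,1)
E
```

```text
from [0.5376 0.313  0.0806] 36.6 D [-0.0006 -0.0003 -0.0016] dyaw -0.1 t 6.8 f [-0.   0.5  0.4] gap 0.0196
[[np.float64(-0.7), np.float64(-0.2), np.float64(1.6)], np.float64(0.1)]
```

```bash
python3 - <<'E'
from plan import *
W=bot.snapshot("wrist");cv2.imwrite("pics/w3.png",W["pixels"][:,:,::-1]);print(bot.read_state()["finger_gap"])
E
```

```text
0.01908962175037925
```

View pics/w3.png

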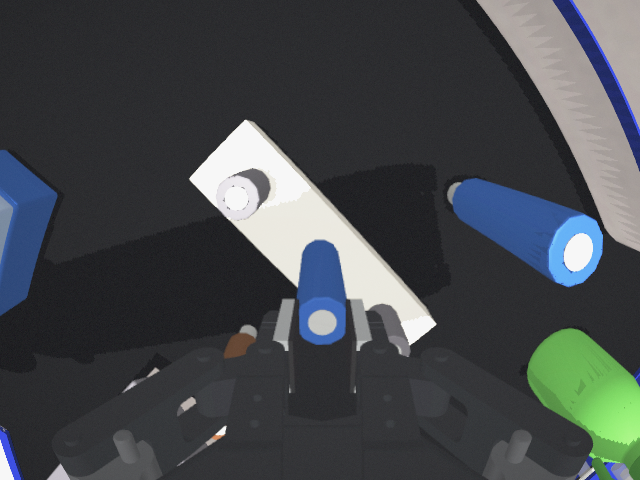

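The post is centred between the pads (top at px 322,322). Lifting.

Request:
apply_moves --commands '[[[0,0,-15],0,1],[[0,0,-25],0,1],[[0,0,-45],0,1],[[0,0,-55],0,1],[[0,0,-55],0,1],[[0,0,-50],0,1],[[0,0,-30],0,1],[[0,0,-10],0,1]]'

```text
time_s: 7.85
tool_pos: [0.5324, 0.313, 0.3793]
tool_rot: [[0.802, 0.598, 0.007], [0.598, -0.802, -0.001], [0.005, 0.005, -1.0]]
force: [0.1, 0.6, -2.5]
finger_gap: 0.0196
```

```bash
python3 - <<'E'
from plan import plan
plan([.6733,-.0724,.362],36.5,8)
E
```

```text
from [0.5324 0.313  0.3793] 36.7 D [ 0.1409 -0.3854 -0.0173] dyaw -0.2 t 7.85 f [ 0.1  0.6 -2.5] gap 0.0196
[[np.float64(-14.7), np.float64(49.1), np.float64(2.2)], np.float64(0.0)]
[[np.float64(-14.7), np.float64(49.2), np.float64(2.2)], np.float64(0.0)]
[[np.float64(-14.6), np.float64(49.2), np.float64(2.2)], np.float64(0.0)]
[[np.float64(-14.6), np.float64(49.2), np.float64(2.2)], np.float64(0.0)]
[[np.float64(-14.6), np.float64(49.2), np.float64(2.2)], np.float64(0.0)]
[[np.float64(-14.6), np.float64(49.2), np.float64(2.2)], np.float64(0.0)]
[[np.float64(-14.5), np.float64(49.2), np.float64(2.2)], np.float64(0.0)]
[[np.float64(-14.5), np.float64(49.2), np.float64(2.2)], np.float64(0.0)]
```

Request:
apply_moves --commands '[[[-15,50,2],0,1],[[-15,50,2],0,1],[[-15,50,2],0,1],[[-15,50,2],0,1],[[-15,50,2],0,1],[[-15,50,2],0,1],[[-12,40,2],0,1],[[-8,25,1],0,1]]'

```text
time_s: 8.85
tool_pos: [0.664, -0.0521, 0.3581]
tool_rot: [[0.795, 0.607, -0.003], [0.607, -0.795, -0.001], [-0.003, -0.001, -1.0]]
force: [0.1, 0.7, -2.0]
finger_gap: 0.0193
```

Request:
apply_moves --commands '[[[0,0,0],0,1],[[0,0,0],0,1],[[0,0,0],0,1],[[0,0,0],0,1],[[0,0,0],0,1],[[0,0,0],0,1],[[0,0,0],0,1],[[0,0,0],0,1]]'

```text
time_s: 9.85
tool_pos: [0.6631, -0.0505, 0.3562]
tool_rot: [[0.793, 0.609, -0.007], [0.609, -0.793, -0.0], [-0.005, -0.004, -1.0]]
force: [-0.2, 0.7, -1.0]
finger_gap: 0.0195
```

```bash
python3 - <<'E'
from plan import *
s=bot.read_state();W=bot.snapshot("wrist");cv2.imwrite("pics/w4.png",W["pixels"][:,:,::-1]);
print(s["tool_rot"],wproj(W,s,[.6733,-.0724,.15]))
plan([.6733,-.0724,.362],36.5,1)
S=bot.snapshot("side");T=bot.snapshot("top");cv2.imwrite("pics/st4.png",np.hstack([S["pixels"][80:330,180:420],T["pixels"][90:340,220:460]])[:,:,::-1])
E
```

```text
[[ 7.93452859e-01  6.08594364e-01 -6.74250236e-03]
 [ 6.08607322e-01 -7.93471550e-01 -1.62168803e-04]
 [-5.44867882e-03 -3.97486300e-03 -9.99977256e-01]] (np.float64(233.83845368653698), np.float64(317.96508782933574))
from [ 0.6631 -0.0505  0.3562] 37.5 D [ 0.0102 -0.0219  0.0058] dyaw -1.0 t 9.9 f [ 0.   0.3 -2. ] gap 0.0195
[[np.float64(-5.2), np.float64(23.6), np.float64(-5.8)], np.float64(1.0)]
```

View pics/w4.png

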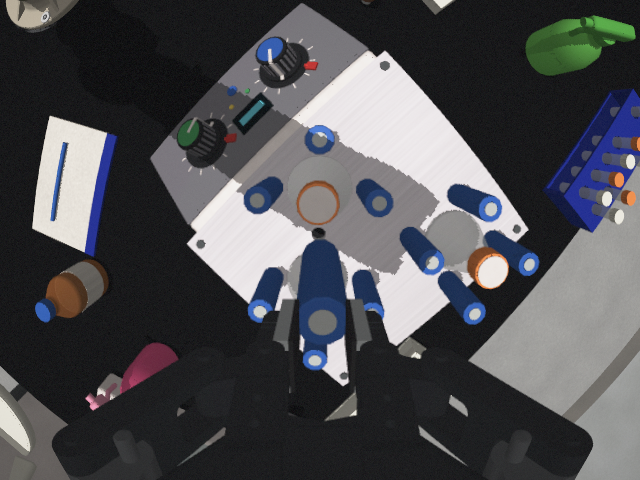

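View pics/st4.png

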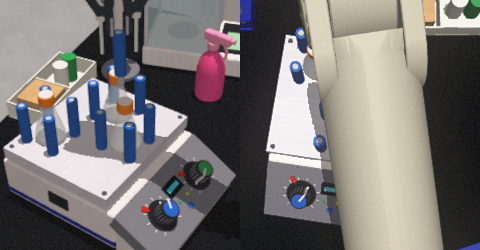

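```bash
python3 - <<'E'
from plan import *
s=bot.read_state();W=bot.snapshot("wrist");px=W["pixels"].astype(int)
sub=px[224:244,308:332].sum(2);w=np.clip(150-sub,0,None);r,c=np.mgrid[224:244,308:332];print(sub.min(),(w>0).sum())
hr,hc=(w*r).sum()/w.sum(),(w*c).sum()/w.sum();print(hr,hc,watz(W,s,hr,hc,.15))
R=s["tool_rot"]
for y in(-.002,-.001,0,.001,.002):print(y,wproj(W,s,s["tool_pos"]+R@np.array([0,y,-.0394])))
g=W["pixels"][215:250,295:345,::-1];h=W["pixels"][295:350,290:355,::-1]
cv2.imwrite("pics/w4c.png",np.hstack([cv2.resize(g,(400,280),interpolation=cv2.INTER_CUBIC),cv2.resize(h,(331,280),interpolation=cv2.INTER_CUBIC)]))
E
```

```text
44 93
231.57851401685943 318.68202313271905 [ 0.67236099 -0.07001166  0.15      ]
-0.002 (np.float64(316.6782317276543), np.float64(321.96245187951706))
-0.001 (np.float64(318.77730250393006), np.float64(321.9622164014589))
0 (np.float64(320.86419061642715), np.float64(321.9619817024506))
0.001 (np.float64(322.9388713614844), np.float64(321.96174779505253))
0.002 (np.float64(325.0013233668014), np.float64(321.9615146914187))
```

View pics/w4c.png

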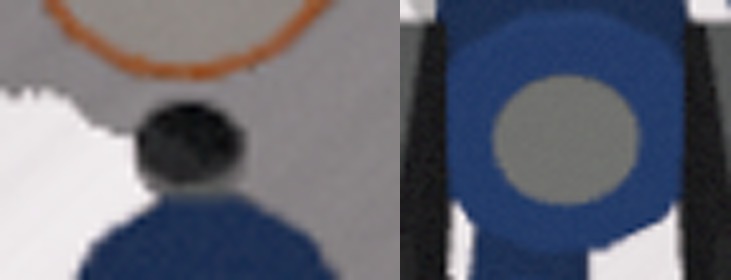

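```bash
cat > tip.py <<'E'
from plan import *
HOLE=np.array([.6732,-.0721,.15]);TIP=np.array([-.0007,-.0003,.0706])
def go(dz,n,yaw=36.5,hole=HOLE):
    s=bot.read_state();R=np.array(s["tool_rot"]);t=np.array(s["tool_pos"])+R@TIP
    print("tip-hole mm",((t-hole)*1000).round(2),"z",R[:,2].round(4),"tau",s["ft_torque"].round(3))
    plan(hole+[0,0,dz]-R@TIP,yaw,n)
if __name__=="__main__":
    import sys;go(float(sys.argv[1]),int(sys.argv[2]))
E
python3 tip.py .05 3
```

```text
tip-hole mm [-11.37  21.32 135.56] z [-6.9e-03 -2.0e-04 -1.0e+00] tau [ 0.01  -0.015 -0.   ]
from [ 0.6631 -0.0506  0.3562] 37.5 D [ 0.0114 -0.0213 -0.0856] dyaw -1.0 t 10.05 f [-0.1  0.6 -0.8] gap 0.0194
[[np.float64(-1.3), np.float64(7.9), np.float64(28.5)], np.float64(0.3)]
[[np.float64(-1.3), np.float64(8.0), np.float64(28.5)], np.float64(0.3)]
[[np.float64(-1.2), np.float64(8.0), np.float64(28.5)], np.float64(0.3)]
```

Request:
apply_moves --commands '[[[-2,12,2],0.5,1],[[-2,12,5],0.5,1],[[0,0,15],0,1],[[0,0,25],0,1],[[0,0,25],0,1],[[0,0,10],0,1],[[0,0,0],0,1],[[0,0,0],0,1]]'

```text
time_s: 11.05
tool_pos: [0.6765, -0.0798, 0.27]
tool_rot: [[0.809, 0.587, -0.007], [0.587, -0.809, -0.001], [-0.006, -0.003, -1.0]]
force: [-0.2, 0.1, -1.0]
finger_gap: 0.0196
```

```bash
python3 tip.py .008 3
```

```text
tip-hole mm [ 2.02 -7.95 49.38] z [-7.1e-03 -9.0e-04 -1.0e+00] tau [-0.025 -0.027 -0.023]
from [ 0.6765 -0.0798  0.27  ] 36.0 D [-0.002   0.0079 -0.0414] dyaw 0.5 t 11.05 f [-0.2  0.1 -1. ] gap 0.0196
[[np.float64(1.0), np.float64(-2.5), np.float64(13.8)], np.float64(-0.2)]
[[np.float64(1.0), np.float64(-2.5), np.float64(13.8)], np.float64(-0.2)]
[[np.float64(1.0), np.float64(-2.5), np.float64(13.8)], np.float64(-0.2)]
```

Request:
apply_moves --commands '[[[3,-7.6,0],-0.5,1],[[0,0,0],0,1],[[0,0,15],0,1],[[0,0,12],0,1],[[0,0,8],0,1],[[0,0,0],0,1],[[0,0,0],0,1],[[0,0,0],0,1]]'

```text
time_s: 12.05
tool_pos: [0.6746, -0.071, 0.234]
tool_rot: [[0.803, 0.595, -0.005], [0.595, -0.803, -0.001], [-0.005, -0.002, -1.0]]
force: [0.1, 0.3, -1.6]
finger_gap: 0.0194
```

```bash
python3 tip.py .005 1; python3 - <<'E'
from plan import *
s=bot.read_state();W=bot.snapshot("wrist");S=bot.snapshot("side")
a=cv2.resize(W["pixels"][200:350,240:400],(427,400));b=cv2.resize(S["pixels"][140:260,250:360],(367,400),interpolation=cv2.INTER_CUBIC)
cv2.imwrite("pics/h5.png",np.hstack([a,b])[:,:,::-1])
E
```

```text
tip-hole mm [ 0.26  0.88 13.41] z [-0.005 -0.001 -1.   ] tau [ 0.037 -0.025  0.032]
from [ 0.6746 -0.071   0.234 ] 36.5 D [-0.0003 -0.0009 -0.0084] dyaw -0.0 t 12.05 f [ 0.1  0.3 -1.6] gap 0.0194
[[np.float64(-0.7), np.float64(0.6), np.float64(8.4)], np.float64(0.0)]
```

View pics/h5.png

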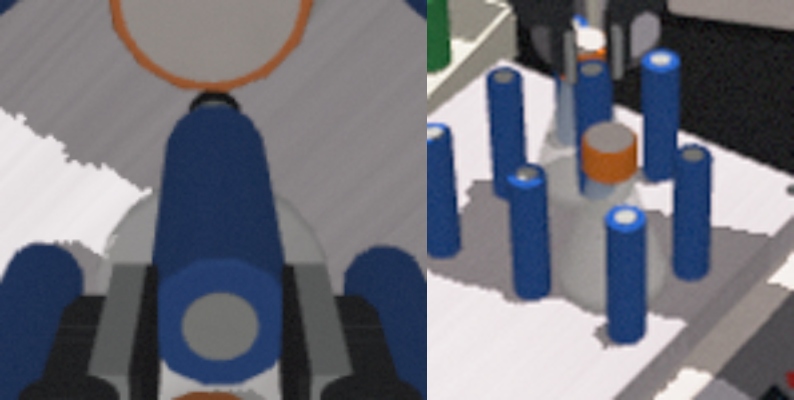

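Request:
apply_moves --commands '[[[-0.7,0.6,0],0,1],[[0,0,0],0,1],[[0,0,6],0,1],[[0,0,4],0,1],[[0,0,3],0,1],[[0,0,3],0,1],[[0,0,0],0,1],[[0,0,0],0,1]]'

```text
time_s: 13.15
tool_pos: [0.6744, -0.0718, 0.2171]
tool_rot: [[0.803, 0.595, -0.005], [0.595, -0.803, -0.001], [-0.004, -0.002, -1.0]]
force: [-0.0, 0.3, -1.5]
finger_gap: 0.0195
```

```bash
python3 tip.py 0 1
```

```text
tip-hole mm [ 0.11  0.07 -3.52] z [-4.6e-03 -9.0e-04 -1.0e+00] tau [-0.074  0.014 -0.014]
from [ 0.6744 -0.0718  0.2171] 36.5 D [-0.0001 -0.0001  0.0035] dyaw -0.0 t 13.15 f [-0.   0.3 -1.5] gap 0.0195
[[np.float64(-0.1), np.float64(-0.0), np.float64(-3.5)], np.float64(0.0)]
```

The tip is 3.5 mm below the surface with no contact force, so it is in the hole. Pressing on.

Request:
apply_moves --commands '[[[0,0,4],0,1],[[0,0,4],0,1],[[0,0,3],0,1],[[0,0,3],0,1],[[0,0,1],0,1],[[0,0,0],0,1],[[0,0,0],0,1],[[0,0,0],0,1]]'

```text
time_s: 14.15
tool_pos: [0.6744, -0.0717, 0.2013]
tool_rot: [[0.803, 0.595, -0.004], [0.595, -0.803, -0.001], [-0.004, -0.002, -1.0]]
force: [0.0, -1.2, -1.5]
finger_gap: 0.0195
```

```bash
python3 tip.py 0 1
```

```text
tip-hole mm [  0.19   0.12 -19.3 ] z [-4.2e-03 -9.0e-04 -1.0e+00] tau [-0.02  -0.014 -0.014]
from [ 0.6744 -0.0717  0.2013] 36.5 D [-0.0002 -0.0001  0.0193] dyaw -0.0 t 14.15 f [ 0.  -1.2 -1.5] gap 0.0195
[[np.float64(-0.2), np.float64(-0.0), np.float64(-19.3)], np.float64(0.0)]
```

Request:
apply_moves --commands '[[[0,0,1],0,1],[[0,0,1],0,1],[[0,0,1],0,1],[[0,0,1],0,1],[[0,0,1],0,1],[[0,0,1],0,1],[[0,0,0],0,1],[[0,0,0],0,1]]'

```text
time_s: 15.15
tool_pos: [0.6758, -0.0725, 0.2008]
tool_rot: [[0.804, 0.594, 0.003], [0.594, -0.804, -0.003], [0.001, 0.004, -1.0]]
force: [-0.5, -0.2, 0.1]
finger_gap: 0.0196
```

```bash
python3 tip.py 0 1
```

```text
tip-hole mm [  2.03  -0.75 -19.81] z [ 0.003  -0.0029 -1.    ] tau [ 0.006  0.101 -0.028]
from [ 0.6758 -0.0725  0.2008] 36.5 D [-0.002   0.0007  0.0198] dyaw 0.0 t 15.15 f [-0.5 -0.2  0.1] gap 0.0196
[[np.float64(-1.2), np.float64(-1.8), np.float64(-19.8)], np.float64(-0.0)]
```

Request:
apply_moves --commands '[[[0,0,3],0,1],[[0,0,5],0,1],[[0,0,5],0,1],[[0,0,0],0,1],[[0,0,0],0,1],[[0,0,0],0,1],[[0,0,0],0,1],[[0,0,0],0,1]]'

```text
time_s: 16.15
tool_pos: [0.6793, -0.0745, 0.201]
tool_rot: [[0.806, 0.591, 0.019], [0.592, -0.806, -0.008], [0.011, 0.018, -1.0]]
force: [-3.3, -1.1, 3.8]
finger_gap: 0.0194
```

```bash
python3 tip.py 0 1; python3 - <<'E'
from plan import *
s=bot.read_state();W=bot.snapshot("wrist");S=bot.snapshot("side")
a=cv2.resize(W["pixels"][200:350,240:400],(427,400));b=cv2.resize(S["pixels"][140:260,250:360],(367,400),interpolation=cv2.INTER_CUBIC)
cv2.imwrite("pics/h6.png",np.hstack([a,b])[:,:,::-1])
E
```

```text
tip-hole mm [  6.76  -3.14 -19.61] z [ 0.0193 -0.0079 -0.9998] tau [-0.147  0.833 -0.027]
from [ 0.6793 -0.0745  0.201 ] 36.3 D [-0.0068  0.0031  0.0196] dyaw 0.2 t 16.15 f [-3.3 -1.1  3.8] gap 0.0194
[[np.float64(-3.6), np.float64(-6.5), np.float64(-19.6)], np.float64(-0.2)]
```

View pics/h6.png

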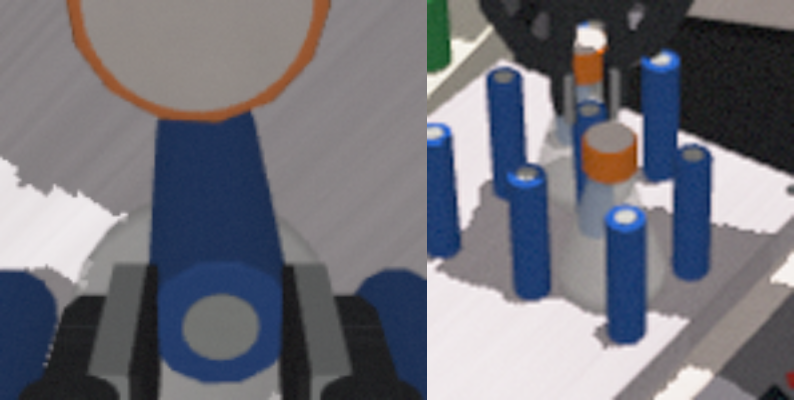

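Request:
apply_moves --commands '[[[-1,-2.5,0],0,1],[[-1,-2.5,0],0,1],[[0,0,0],0,1],[[0,0,0],0,0.5],[[0,0,0],0,0.5],[[0,0,0],0,0.4],[[0,0,0],0,0.4],[[0,0,0],0,0.4]]'

```text
time_s: 17.25
tool_pos: [0.6751, -0.0706, 0.1995]
tool_rot: [[0.806, 0.592, 0.02], [0.592, -0.806, -0.006], [0.012, 0.017, -1.0]]
force: [-0.1, -0.4, -0.3]
finger_gap: 0.0514
```

```bash
python3 tip.py 0 1; python3 - <<'E'
from plan import *
s=bot.read_state();W=bot.snapshot("wrist");S=bot.snapshot("side")
a=cv2.resize(W["pixels"][200:350,240:400],(427,400));b=cv2.resize(S["pixels"][140:260,250:360],(367,400),interpolation=cv2.INTER_CUBIC)
cv2.imwrite("pics/h7.png",np.hstack([a,b])[:,:,::-1])
print(proj(S,[.6732,-.0721,.24]),wproj(W,s,[.6732,-.0721,.24]))
E
```

```text
tip-hole mm [  2.52   0.85 -21.13] z [ 0.0197 -0.0065 -0.9998] tau [0.012 0.032 0.029]
from [ 0.6751 -0.0706  0.1995] 36.3 D [-0.0025 -0.0009  0.0211] dyaw 0.2 t 17.25 f [-0.1 -0.4 -0.3] gap 0.0514
[[np.float64(-2.5), np.float64(-0.8), np.float64(-21.1)], np.float64(-0.2)]
(np.float64(173.56149807785795), np.float64(300.67007477666453)) (np.float64(323.69344431655236), np.float64(317.42234112872717))
```

View pics/h7.png

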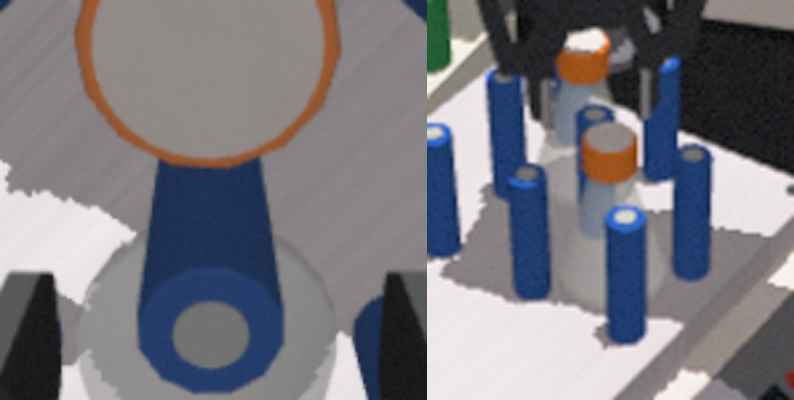

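The side view has the post top at (173.9,300.7) against (173.6,300.7) predicted for a fully seated post. So it is home and the flasks are undisturbed. Withdrawing towards the speed knob.

Request:
apply_moves --commands '[[[-0.5,-0.5,-15],0,0.4],[[0,0,-30],0,0.4],[[0,0,-40],0,0.3],[[0,0,-40],0,0.3],[[0,0,-10],0,0.3],[[0,0,0],0,0.3],[[0,0,0],0,0.3],[[0,0,0],0,0.3]]'

```text
time_s: 18.35
tool_pos: [0.6705, -0.0693, 0.3415]
tool_rot: [[0.805, 0.592, 0.02], [0.592, -0.806, -0.006], [0.013, 0.016, -1.0]]
force: [0.7, 0.2, -0.8]
finger_gap: 0.0595
```

```bash
cat > knob.py <<'E'
from plan import *
from fit import *
q=np.load("q.npy")
def tcp(w,h=.015,back=.0035):
    X,Y,n,up=frame(q[3]);return pt(q,w,h=h)-back*X
E
python3 - <<'E'
from knob import *
t=tcp(0);print(t,np.degrees(q[3])+90)
plan(t+[0,0,.10],81.5-22,6)
S=bot.snapshot("side");b=cv2.resize(S["pixels"][120:350,180:420],(626,600),interpolation=cv2.INTER_CUBIC);cv2.imwrite("pics/s8.png",b[:,:,::-1])
E
```

```text
[0.5087 0.0577 0.0902] 81.52266573448281
from [ 0.6705 -0.0693  0.3415] 36.3 D [-0.1618  0.127  -0.1513] dyaw 23.2 t 18.35 f [ 0.7  0.2 -0.8] gap 0.0595
[[np.float64(-9.2), np.float64(-33.0), np.float64(25.2)], np.float64(-3.9)]
[[np.float64(-6.9), np.float64(-33.6), np.float64(25.2)], np.float64(-3.9)]
[[np.float64(-4.7), np.float64(-34.0), np.float64(25.2)], np.float64(-3.9)]
[[np.float64(-2.4), np.float64(-34.2), np.float64(25.2)], np.float64(-3.9)]
[[np.float64(-0.1), np.float64(-34.3), np.float64(25.2)], np.float64(-3.9)]
[[np.float64(2.3), np.float64(-34.2), np.float64(25.2)], np.float64(-3.9)]
```

View pics/s8.png

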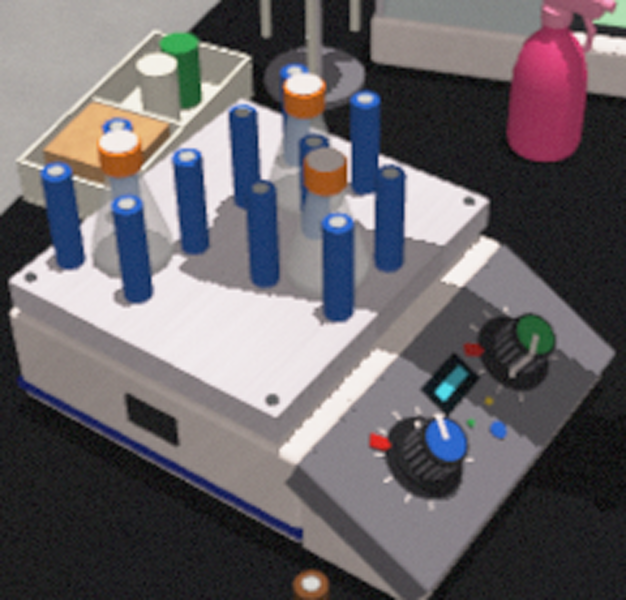

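The post (top at 313,140 in this crop) stands level with its neighbours. On to the speed knob.

Request:
apply_moves --commands '[[[-9,-33,0],-3.9,0.15],[[-7,-33,0],-3.9,0.15],[[-5,-34,15],-3.9,0.15],[[-2,-34,30],-3.9,0.15],[[0,-34,40],-3.9,0.15],[[2,-25,40],-3.9,0.15],[[0,0,0],0,0.15],[[0,0,0],0,0.15]]'

```text
time_s: 19.4
tool_pos: [0.5114, 0.0517, 0.2039]
tool_rot: [[0.496, 0.868, 0.012], [0.868, -0.496, -0.007], [-0.0, 0.014, -1.0]]
force: [-0.2, -0.1, 0.4]
finger_gap: 0.0727
```

```bash
python3 - <<'E'
from knob import *
plan(tcp(0)+[0,0,.05],59.5,1)
E
```

```text
from [0.5114 0.0517 0.2039] 60.3 D [-0.0027  0.006  -0.0637] dyaw -0.8 t 19.4 f [-0.2 -0.1  0.4] gap 0.0727
[[np.float64(3.8), np.float64(-5.3), np.float64(63.7)], np.float64(0.8)]
```

Request:
apply_moves --commands '[[[4,-5,10],0.8,0.15],[[0,0,25],0,0.15],[[0,0,25],0,0.15],[[0,0,15],0,0.15],[[0,0,8],0,0.15],[[0,0,0],0,0.15],[[0,0,0],0,0.15],[[0,0,0],0,0.15]]'

```text
time_s: 20.4
tool_pos: [0.5174, 0.0579, 0.1231]
tool_rot: [[0.516, 0.856, 0.023], [0.856, -0.516, -0.004], [0.009, 0.022, -1.0]]
force: [-0.1, -0.6, -0.2]
finger_gap: 0.0725
```

```bash
python3 - <<'E'
from knob import *
plan(tcp(0),59.5,1)
s=bot.read_state();W=bot.snapshot("wrist");S=bot.snapshot("side")
a=cv2.resize(W["pixels"][200:400,200:440],(480,400));b=cv2.resize(S["pixels"][215:335,290:430],(320,274),interpolation=cv2.INTER_CUBIC);b=cv2.copyMakeBorder(b,0,126,0,0,cv2.BORDER_CONSTANT)
cv2.imwrite("pics/k9.png",np.hstack([a,b])[:,:,::-1])
E
```

```text
from [0.5174 0.0579 0.1231] 58.9 D [-0.0087 -0.0002 -0.0329] dyaw 0.6 t 20.4 f [-0.1 -0.6 -0.2] gap 0.0725
[[np.float64(-4.7), np.float64(-7.4), np.float64(32.9)], np.float64(-0.6)]
```

View pics/k9.png

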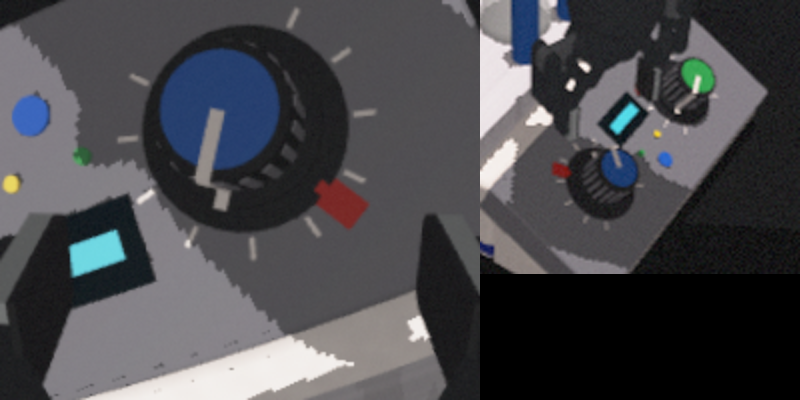

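```bash
cat >> knob.py <<'E'
def wang(W,s,w,row,col,h):
    "ray -> plane at height h of knob w: (r, clockwise angle deg)"
    X,Y,n,up=frame(q[3]);o,v=wray(W,s,row,col);c=pt(q,w,h=h)
    p=o+v*((c-o)@n)/(v@n)-c;a,b=p@up,-(p@Y);return np.hypot(a,b)*1000,np.degrees(np.arctan2(b,a))
E
python3 - <<'E'
from knob import *
s=bot.read_state();W=bot.snapshot("wrist")
print("cap pred",wproj(W,s,pt(q,0,h=.034)),"seen 254,310")
f=lambda x,y:(200+y/2,200+x/2)
print(wang(W,s,0,*f(203,185),.034),wang(W,s,0,*f(221,207),.004),"mark",wang(W,s,0,*f(342,204),.003),np.degrees(q[4]))
E
```

```text
cap pred (np.float64(252.41058805199106), np.float64(308.9872155581419)) seen 254,310
(np.float64(22.426329818036454), np.float64(30.548154506189945)) (np.float64(27.690750017302474), np.float64(31.76362383604532)) mark (np.float64(41.547345010703665), np.float64(-30.195302492877705)) -31.338492171033533
```

The wrist view agrees: speed line at about +31° and marker at about −31°. Descending.

Request:
apply_moves --commands '[[[-5,-7.5,5],-0.6,0.15],[[0,0,8],0,0.15],[[0,0,8],0,0.15],[[0,0,8],0,0.15],[[0,0,4],0,0.15],[[0,0,0],0,0.15],[[0,0,0],0,0.15],[[0,0,0],0,0.15]]' --squeeze 30

```text
time_s: 21.55
tool_pos: [0.5082, 0.0572, 0.0871]
tool_rot: [[0.507, 0.862, 0.022], [0.862, -0.507, -0.004], [0.008, 0.021, -1.0]]
force: [-0.0, -0.1, -0.3]
finger_gap: 0.0729
```

```bash
python3 - <<'E'
from knob import *
plan(tcp(0),59.5,1)
E
```

```text
from [0.5082 0.0572 0.0871] 59.6 D [0.0005 0.0005 0.0031] dyaw -0.1 t 21.55 f [-0.  -0.1 -0.3] gap 0.0729
[[np.float64(0.6), np.float64(0.2), np.float64(-3.1)], np.float64(0.1)]
```

Request:
apply_moves --commands '[[[0.5,0,-2.5],0,0.6],[[0,0,0],0,1],[[0,0,0],0,1],[[0,0,0],0,1],[[0,0,0],0,1],[[0,0,0],-6,1],[[0,0,0],-8,1],[[0,0,0],-8,1]]' --squeeze 30

```text
time_s: 22.55
tool_pos: [0.5086, 0.0577, 0.0903]
tool_rot: [[0.136, 0.99, 0.023], [0.991, -0.136, -0.004], [-0.001, 0.023, -1.0]]
force: [0.3, -0.5, 0.3]
finger_gap: -0.0001
```

```bash
python3 - <<'E'
from knob import *
plan(tcp(0),103.5,1)
s=bot.read_state();W=bot.snapshot("wrist")
a=cv2.resize(W["pixels"][200:400,200:440],(720,600),interpolation=cv2.INTER_CUBIC)
cv2.imwrite("pics/k10.png",a[:,:,::-1])
E
```

```text
from [0.5086 0.0577 0.0903] 82.2 D [ 0.     -0.0001 -0.0001] dyaw 21.3 t 22.55 f [ 0.3 -0.5  0.3] gap -0.0001
[[np.float64(-0.1), np.float64(0.0), np.float64(0.1)], np.float64(-21.3)]
```

View pics/k10.png

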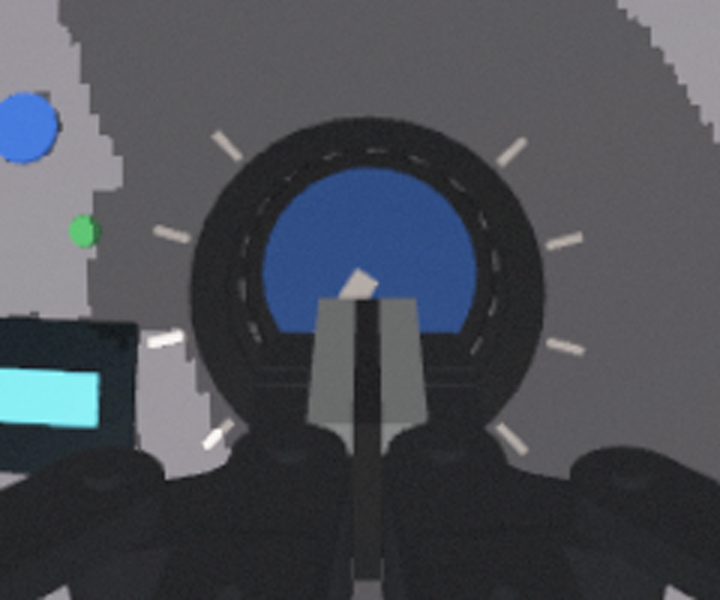

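```bash
python3 - <<'E'
from knob import *
s=bot.read_state();W=bot.snapshot("wrist");S=bot.snapshot("side");T=bot.snapshot("top")
f=lambda p:[round(float((b-200)*3),1) for b in wproj(W,s,p)][::-1]
print("tcp crop px",f(s["tool_pos"]),"cap",f(pt(q,0,h=.034)),"foot",f(pt(q,0)), s["tool_pos"],s["finger_gap"])
for a in range(0,360,45): print(a,f(pt(q,0,.026,np.radians(a),.003)))
b=cv2.resize(S["pixels"][200:335,280:437],(698,600),interpolation=cv2.INTER_CUBIC)
cv2.imwrite("pics/k11.png",b[:,:,::-1])
E
```

```text
tcp crop px [366.0, 257.2] cap [366.7, 263.8] foot [365.1, 282.8] [0.5087 0.0577 0.0903] 0.0002672248179018928
0 [362.9, 421.4]
45 [263.9, 378.1]
90 [225.8, 278.3]
135 [269.4, 182.2]
180 [367.5, 144.4]
225 [464.2, 185.6]
270 [504.4, 283.1]
315 [463.2, 381.4]
```

View pics/k11.png

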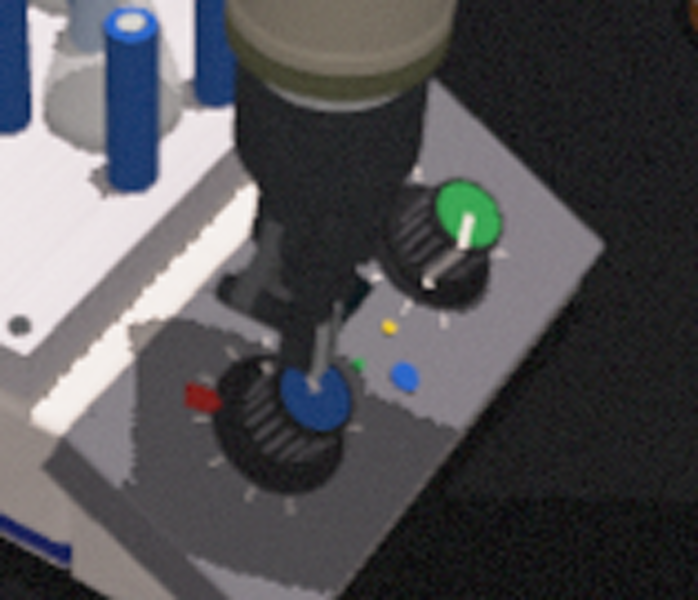

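```bash
python3 - <<'E'
from knob import *
s=bot.read_state();W=bot.snapshot("wrist");S=bot.snapshot("side");R=s["tool_rot"]
f=lambda p:[round(float((b-200)*3),1) for b in wproj(W,s,p)][::-1]
g=lambda p:[round(float((b-o)*698/157),1) for b,o in zip(proj(S,p),(200,280))][::-1]
for z in (0,.005,.01,.015,.02,.03):
  for y in(-.011,0,.011):
    p=s["tool_pos"]+R@np.array([0,y,-z]);print(z,y,"W",f(p),"S",g(p))
print("cap S",g(pt(q,0,h=.034)),"cap W",f(pt(q,0,h=.034)),s["time_s"])
E
```

```text
0 -0.011 W [366.0, 197.4] S [323.3, 424.4]
0 0 W [366.0, 257.2] S [301.8, 413.5]
0 0.011 W [366.0, 314.4] S [280.5, 402.8]
0.005 -0.011 W [366.0, 207.3] S [324.0, 416.9]
0.005 0 W [366.0, 268.3] S [302.5, 406.1]
0.005 0.011 W [366.0, 326.6] S [281.1, 395.3]
0.01 -0.011 W [366.0, 217.7] S [324.8, 409.4]
0.01 0 W [366.0, 280.0] S [303.2, 398.5]
0.01 0.011 W [366.0, 339.4] S [281.7, 387.8]
0.015 -0.011 W [366.0, 228.6] S [325.5, 401.8]
0.015 0 W [366.0, 292.3] S [303.9, 390.9]
0.015 0.011 W [366.0, 352.9] S [282.3, 380.2]
0.02 -0.011 W [366.0, 240.2] S [326.3, 394.2]
0.02 0 W [366.0, 305.2] S [304.5, 383.3]
0.02 0.011 W [366.0, 367.0] S [283.0, 372.5]
0.03 -0.011 W [366.0, 265.3] S [327.8, 378.8]
0.03 0 W [366.0, 333.2] S [305.9, 367.9]
0.03 0.011 W [366.0, 397.4] S [284.2, 357.1]
cap S [315.1, 394.2] cap W [366.0, 263.9] 22.75
```

```bash
python3 - <<'E'
from knob import *
W=bot.snapshot("wrist");s=dict(tool_pos=np.zeros(3),tool_rot=np.eye(3))
# (col half-span, row, x)
for half,row,x in((116,312,.0425),(116,312,.045),(117,306.5,.0365),(16,299.5,.0133)):
    f=least_squares(lambda p:np.array(wproj(W,s,[x,p[0],p[1]]))-[row,W["cx"]+half],[0,-.02]);print(x,f.x*1000,f.fun)
cv2.imwrite("pics/w12.png",cv2.resize(W["pixels"][260:400,240:410],(728,600),interpolation=cv2.INTER_CUBIC)[:,:,::-1])
E
```

```text
0.0425 [-14.0936 -61.1034] [0. 0.]
0.045 [-10.6052 -54.1445] [0. 0.]
0.0365 [-24.5116 -78.0645] [ 0. -0.]
0.0133 [ 54.4954 102.7719] [-0.  0.]
```

View pics/w12.png

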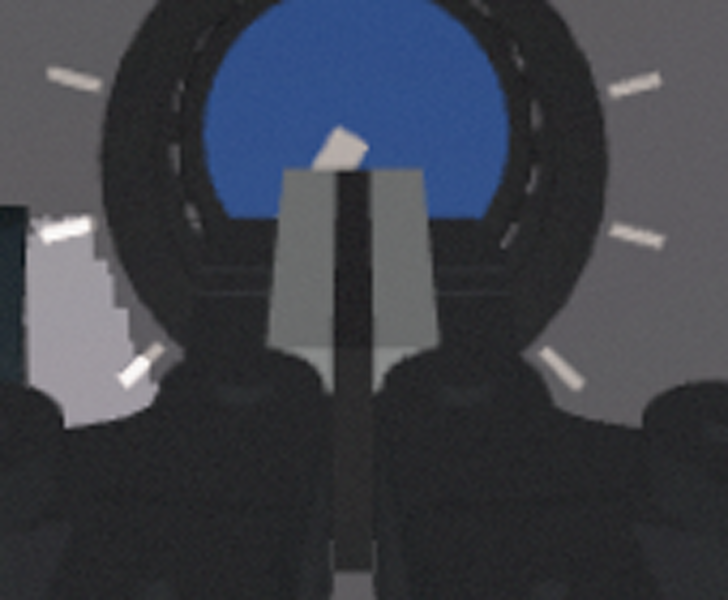

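```bash
python3 - <<'E'
from knob import *
W=bot.snapshot("wrist");s=dict(tool_pos=np.zeros(3),tool_rot=np.eye(3))
for half,row,x in((115,312,.0429),(115,312,.0448),(115,312,.047),(63,302,.0257),(63,302,.0276),(63,302,.029)):
    f=least_squares(lambda p:np.array(wproj(W,s,[x,p[0],p[1]]))-[row,W["cx"]+half],[0,-.02]);print(x,f.x*1000)
print(bot.read_state()["joint_positions"].round(3),bot.read_state()["time_s"])
E
python3 - <<'E'
import cv2
a=cv2.imread("pics/st4.png")[:, :240];cv2.imwrite("pics/st4s.png",cv2.resize(a[20:110,70:160],(600,600),interpolation=cv2.INTER_CUBIC))
E
```

```text
0.0429 [-12.9917 -58.8753]
0.0448 [-10.3164 -53.5372]
0.047 [ -7.2187 -47.3562]
0.0257 [-10.1005 -42.6599]
0.0276 [ -5.4249 -32.5595]
0.029 [ -1.9797 -25.1171]
[ 0.6    0.335 -0.924  1.813  0.307  1.12   1.   ] 22.95
```

View pics/st4s.png

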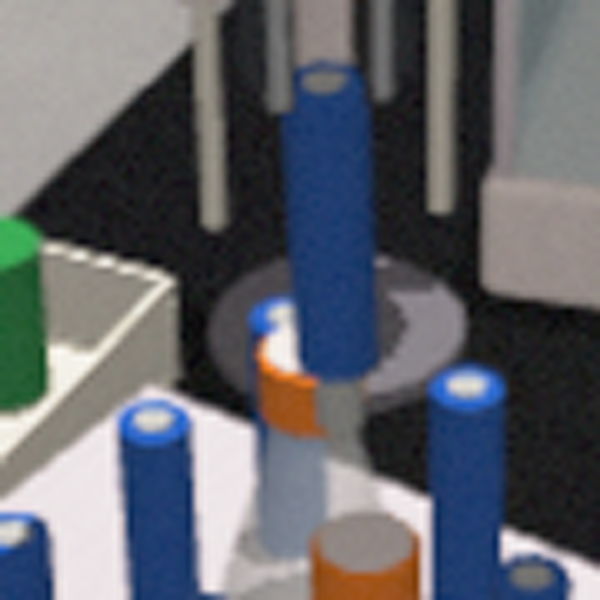

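```bash
python3 - <<'E'
from knob import *
S=bot.snapshot("side")
R=np.array([[.7934,.6086,-.0067],[.6086,-.7935,0],[-.0054,-.004,-1]]);p=np.array([.6631,-.0505,.3562])
print("mid px 115.9,300")
for z in(0,.01,.02,.03,.04): print(z,[ (y,np.round(proj(S,p+R@np.array([0,y,-z])),1)) for y in(-.011,0,.011)])
# post top check
print("post top",proj(S,p+R@np.array([0,.0005,-.0394])), "seen", 100+80/6.667,250+326/6.667)
E
```

```text
mid px 115.9,300
0 [(-0.011, array([133.5, 300.4])), (0, array([130.3, 299.3])), (0.011, array([127.2, 298.2]))]
0.01 [(-0.011, array([128.7, 300.3])), (0, array([125.6, 299.2])), (0.011, array([122.5, 298. ]))]
0.02 [(-0.011, array([124. , 300.2])), (0, array([120.8, 299. ])), (0.011, array([117.8, 297.9]))]
0.03 [(-0.011, array([119.1, 300. ])), (0, array([116. , 298.9])), (0.011, array([112.9, 297.7]))]
0.04 [(-0.011, array([114.2, 299.9])), (0, array([111.1, 298.7])), (0.011, array([108.1, 297.6]))]
post top (np.float64(111.26758130317252), np.float64(298.6983588678627)) seen 111.9994000299985 298.8975551222439
```

The fingers shut above the cap without touching it. The side and wrist views both show that the visible fingertips end about 30 mm behind the reported TCP. The earlier post grasp was therefore shallower than intended but held. For the knob I have to go about 30 mm lower.

Request:
apply_moves --commands '[[[0,0,-5],8,0.15],[[0,0,0],8,0.15],[[0,0,0],6.5,0.15],[[0,0,0],0,0.15],[[0,0,12],0,0.15],[[0,0,12],0,0.15],[[0,0,9],0,0.15],[[0,0,0],0,0.15]]'

```text
time_s: 24.0
tool_pos: [0.5086, 0.0576, 0.0592]
tool_rot: [[0.517, 0.855, 0.022], [0.856, -0.518, -0.004], [0.008, 0.021, -1.0]]
force: [0.2, 0.2, -0.3]
finger_gap: 0.0729
```

```bash
python3 - <<'E'
from knob import *
plan(tcp(0)-[0,0,.030],59.5,1)
S=bot.snapshot("side");W=bot.snapshot("wrist")
b=cv2.resize(S["pixels"][200:335,280:437],(465,400),interpolation=cv2.INTER_CUBIC);a=cv2.resize(W["pixels"][200:400,240:400],(320,400))
cv2.imwrite("pics/k13.png",np.hstack([b,a])[:,:,::-1])
E
```

```text
from [0.5086 0.0576 0.0592] 58.8 D [0.0001 0.0001 0.001 ] dyaw 0.7 t 24.0 f [ 0.2  0.2 -0.3] gap 0.0729
[[np.float64(0.1), np.float64(0.0), np.float64(-1.0)], np.float64(-0.7)]
```

View pics/k13.png

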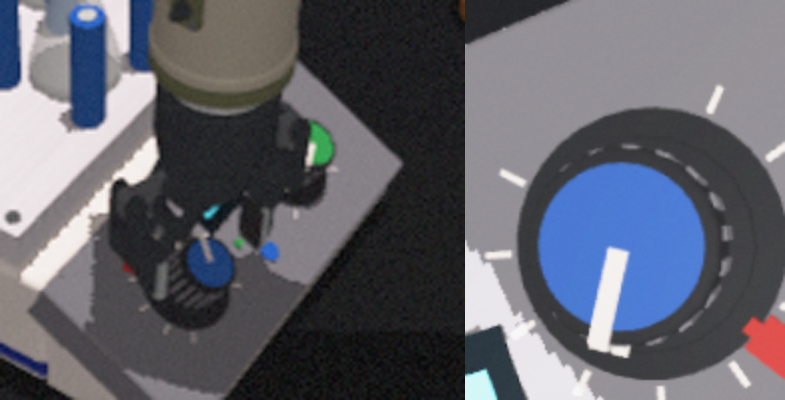

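Request:
apply_moves --commands '[[[0,0,-1],0,0.6],[[0,0,0],0,1],[[0,0,0],0,1],[[0,0,0],0,1],[[0,0,0],0,1],[[0,0,0],-6,1],[[0,0,0],-8,1],[[0,0,0],-8,1]]' --squeeze 30

```text
time_s: 25.1
tool_pos: [0.509, 0.0576, 0.0631]
tool_rot: [[0.15, 0.988, 0.023], [0.989, -0.15, -0.006], [-0.003, 0.024, -1.0]]
force: [-3.7, 0.8, 2.4]
finger_gap: 0.0384
```

```bash
python3 - <<'E'
from knob import *
plan(tcp(0)-[0,0,.030],103.5,1)
print(bot.read_state()["ft_torque"])
W=bot.snapshot("wrist")
cv2.imwrite("pics/k14.png",cv2.resize(W["pixels"][200:400,200:440],(720,600),interpolation=cv2.INTER_CUBIC)[:,:,::-1])
E
```

```text
from [0.509  0.0576 0.0631] 81.4 D [-0.0004  0.0001 -0.0029] dyaw 22.1 t 25.1 f [-3.7  0.8  2.4] gap 0.0384
[[np.float64(0.1), np.float64(-0.4), np.float64(2.9)], np.float64(-22.1)]
[-0.5206  0.7502 -0.3567]
```

View pics/k14.png

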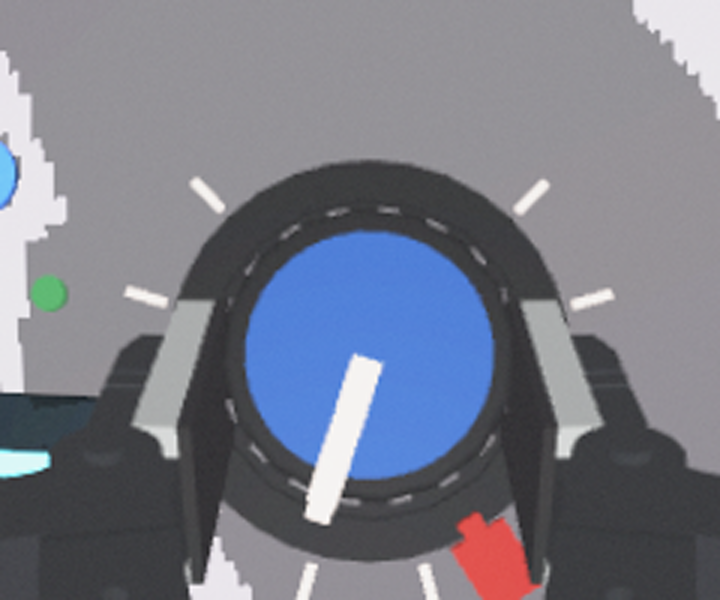

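```bash
cat >> knob.py <<'E'
def show(name,w,pts,box=(200,200,3)):
    pass
E
python3 - <<'E'
from knob import *
s=bot.read_state();W=bot.snapshot("wrist")
f=lambda x,y:(200+y/3,200+x/3)
print(wang(W,s,0,*f(369,355),.034),wang(W,s,0,*f(318,515),.034),"mark",wang(W,s,0,*f(492,560),.003))
E
```

```text
(np.float64(1.702634741933053), np.float64(-14.579059931414463)) (np.float64(24.448229038936578), np.float64(15.023108080339206)) mark (np.float64(40.68922013106098), np.float64(-30.69564041596527))
```

Request:
apply_moves --commands '[[[0,0,2],-10,1],[[0,0,1],-10,1],[[0,0,0],-4,1],[[0,0,0],0,1],[[0,0,0],0,1],[[0,0,0],0,1],[[0,0,0],0,1],[[0,0,0],0,1]]'

```text
time_s: 26.2
tool_pos: [0.5109, 0.0584, 0.0622]
tool_rot: [[-0.254, 0.967, 0.027], [0.967, 0.255, -0.006], [-0.013, 0.025, -1.0]]
force: [-1.1, 1.8, -0.8]
finger_gap: 0.0383
```

```bash
python3 - <<'E'
from knob import *
plan(tcp(0)-[0,0,.030],59.5,1)
print(bot.read_state()["ft_torque"])
W=bot.snapshot("wrist")
cv2.imwrite("pics/k15.png",cv2.resize(W["pixels"][200:400,200:440],(720,600),interpolation=cv2.INTER_CUBIC)[:,:,::-1])
E
```

```text
from [0.5109 0.0584 0.0622] 104.7 D [-0.0022 -0.0008 -0.002 ] dyaw -45.2 t 26.2 f [-1.1  1.8 -0.8] gap 0.0383
[[np.float64(-0.2), np.float64(-2.4), np.float64(2.0)], np.float64(45.2)]
[-0.5949  0.0498 -0.4086]
```

View pics/k15.png

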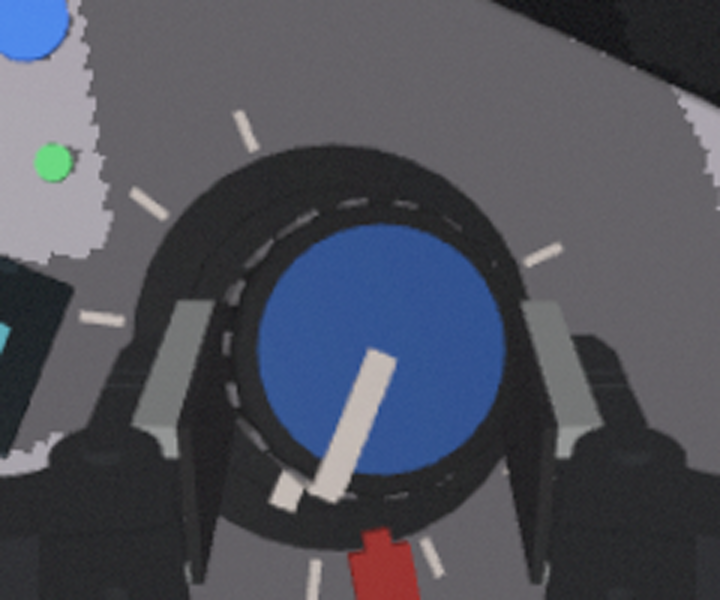

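```bash
python3 - <<'E'
from knob import *
s=bot.read_state();W=bot.snapshot("wrist")
f=lambda x,y:(200+y/3,200+x/3)
print(wang(W,s,0,*f(381,352),.034),wang(W,s,0,*f(328,492),.034),wang(W,s,0,*f(285,497),.004),"mark",wang(W,s,0,*f(383,565),.003),s["joint_positions"].round(2))
E
```

```text
(np.float64(2.160709619175438), np.float64(-29.967359410030298)) (np.float64(22.087624763437315), np.float64(-2.6819968206265075)) (np.float64(27.476518928699893), np.float64(-1.2800845708055395)) mark (np.float64(38.473868354655856), np.float64(-31.195841241533845)) [ 0.64  0.4  -0.99  1.84  0.4   1.08  1.33]
```

Request:
apply_moves --commands '[[[0,0,0],0,0.25],[[0,0,0],0,0.25],[[0,0,0],9,0.25],[[0,0,0],9,0.25],[[0,0,0],9,0.25],[[0,0,0],9,0.25],[[0,0,0],6,0.25],[[0,0,0],0,0.25]]'

```text
time_s: 27.3
tool_pos: [0.5125, 0.0571, 0.0623]
tool_rot: [[0.479, 0.878, 0.029], [0.878, -0.479, -0.006], [0.009, 0.028, -1.0]]
force: [-0.6, 0.4, -0.5]
finger_gap: 0.0643
```

```bash
python3 - <<'E'
from knob import *
plan(tcp(0)-[0,0,.030],60.5,1)
E
```

```text
from [0.5125 0.0571 0.0623] 61.4 D [-0.0038  0.0006 -0.002 ] dyaw -0.9 t 27.3 f [-0.6  0.4 -0.5] gap 0.0643
[[np.float64(-1.3), np.float64(-3.6), np.float64(2.0)], np.float64(0.9)]
```

Request:
apply_moves --commands '[[[-1.3,-3.6,2],0.9,0.25],[[0,0,0],0,1],[[0,0,0],0,1],[[0,0,0],0,1],[[0,0,0],0,1],[[0,0,0],-8,1],[[0,0,0],-8,1],[[0,0,0],-8,1]]' --squeeze 30

```text
time_s: 28.3
tool_pos: [0.5092, 0.0576, 0.0604]
tool_rot: [[0.08, 0.996, 0.031], [0.997, -0.079, -0.006], [-0.003, 0.031, -1.0]]
force: [9.5, 4.5, -14.7]
finger_gap: 0.0382
```

Request:
apply_moves --commands '[[[0,0,1],-8,1],[[0,0,0],-5,1],[[0,0,0],0,1],[[0,0,0],0,1],[[0,0,0],0,1],[[0,0,0],0,1],[[0,0,0],0,1],[[0,0,0],0,1]]'

```text
time_s: 29.3
tool_pos: [0.5098, 0.058, 0.0603]
tool_rot: [[-0.156, 0.987, 0.032], [0.988, 0.156, -0.005], [-0.01, 0.031, -0.999]]
force: [-0.6, 0.8, 0.6]
finger_gap: 0.0383
```

```bash
python3 - <<'E'
from knob import *
plan(tcp(0)-[0,0,.030],103,1)
W=bot.snapshot("wrist")
cv2.imwrite("pics/k16.png",cv2.resize(W["pixels"][200:400,200:440],(720,600),interpolation=cv2.INTER_CUBIC)[:,:,::-1])
E
```

```text
from [0.5098 0.058  0.0603] 98.9 D [-0.0011 -0.0003 -0.0001] dyaw 4.1 t 29.3 f [-0.6  0.8  0.6] gap 0.0383
[[np.float64(-0.2), np.float64(-1.2), np.float64(0.1)], np.float64(-4.1)]
```

View pics/k16.png

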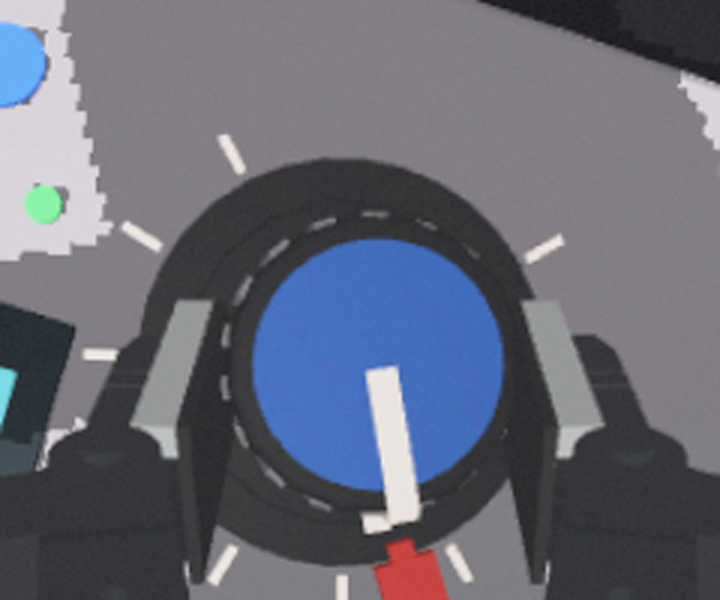

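```bash
python3 - <<'E'
from knob import *
s=bot.read_state();W=bot.snapshot("wrist")
f=lambda x,y:(200+y/3,200+x/3)
print("c",wang(W,s,0,*f(379,365),.034),wang(W,s,0,*f(404,512),.034),wang(W,s,0,*f(378,523),.004),"mark",wang(W,s,0,*f(405,543),.003),wang(W,s,0,*f(412,580),.003))
c=np.array(wproj(W,s,pt(q,0,h=.034)));print([(c-200)*3])
E
```

```text
c (np.float64(1.9492215591716846), np.float64(-32.788568299832264)) (np.float64(22.15351486507379), np.float64(-25.792384104068482)) (np.float64(28.396270996344565), np.float64(-25.72637021408055)) mark (np.float64(32.99758116296304), np.float64(-32.44420328370554)) (np.float64(39.359943101531734), np.float64(-31.405475586423886))
[array([351.1165, 374.6947])]
```

Line at −25.8°, marker −31.4°, so about 5.5° more.

Request:
apply_moves --commands '[[[0,-1,0],-7,1],[[0,0,0],0,1],[[0,0,0],0,1],[[0,0,0],0,1],[[0,0,0],0,0.25],[[0,0,0],0,0.25],[[0,0,0],0,0.25],[[0,0,0],0,0.25]]'

```text
time_s: 30.4
tool_pos: [0.5094, 0.0574, 0.0603]
tool_rot: [[-0.274, 0.961, 0.033], [0.962, 0.275, -0.006], [-0.014, 0.03, -0.999]]
force: [-0.8, 0.8, -0.1]
finger_gap: 0.0639
```

```bash
python3 - <<'E'
from knob import *
plan(tcp(0)-[0,0,.030],103,1)
s=bot.read_state();W=bot.snapshot("wrist")
cv2.imwrite("pics/k17.png",cv2.resize(W["pixels"][200:400,200:440],(720,600),interpolation=cv2.INTER_CUBIC)[:,:,::-1])
E
```

```text
from [0.5094 0.0574 0.0603] 105.9 D [-0.0007  0.0002 -0.0001] dyaw -2.9 t 30.4 f [-0.8  0.8 -0.1] gap 0.0639
[[np.float64(0.4), np.float64(-0.6), np.float64(0.1)], np.float64(2.9)]
```

View pics/k17.png

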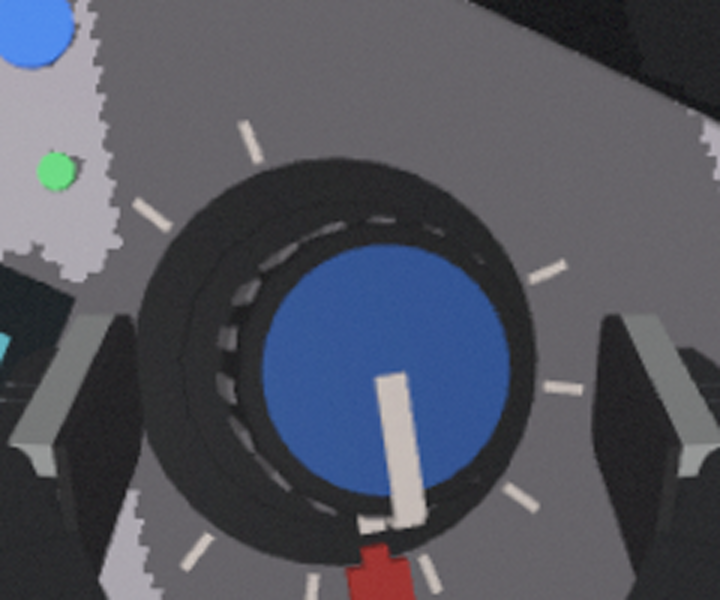

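```bash
python3 - <<'E'
from knob import *
s=bot.read_state();W=bot.snapshot("wrist")
f=lambda x,y:(200+y/3,200+x/3)
c=np.array(wproj(W,s,pt(q,0,h=.034)));print([(c-200)*3])
print("c",wang(W,s,0,*f(387,370),.034),wang(W,s,0,*f(408,520),.034),wang(W,s,0,*f(371,525),.004),"mark",wang(W,s,0,*f(374,548),.003),wang(W,s,0,*f(380,580),.003))
E
```

```text
[array([356.4898, 383.1314])]
c (np.float64(1.895500730085194), np.float64(-38.01027368750791)) (np.float64(22.60175157818828), np.float64(-30.561847217038185)) (np.float64(28.611724327707808), np.float64(-30.73390201484325)) mark (np.float64(32.73798653522528), np.float64(-30.84488017724798)) (np.float64(38.30962130775928), np.float64(-31.04041050313841))
```

The speed line reads −30.6° (cap) and −30.7° (skirt tick) against −31.0° for the marker, about 0.3 mm at the rim. Now the timer.

```bash
python3 - <<'E'
from knob import *
t=tcp(1)-[0,0,.03];print(t);s=bot.read_state();plan([t[0],t[1],s["tool_pos"][2]],103.5,3)
E
```

```text
[ 0.4886 -0.0768  0.0602]
from [0.5093 0.0574 0.0603] 105.9 D [-0.0207 -0.1343  0.    ] dyaw -2.4 t 30.5 f [0.1 0.2 0.2] gap 0.064
[[np.float64(-41.2), np.float64(-18.9), np.float64(-0.0)], np.float64(0.8)]
[[np.float64(-41.4), np.float64(-18.3), np.float64(-0.0)], np.float64(0.8)]
[[np.float64(-41.7), np.float64(-17.7), np.float64(-0.0)], np.float64(0.8)]
```

Request:
apply_moves --commands '[[[0,0,-25],0,0.15],[[0,0,-30],0,0.15],[[0,0,-10],0,0.15],[[-40,-18,0],0.8,0.15],[[-40,-18,0],0.8,0.15],[[-25,-12,0],0.8,0.15],[[0,0,0],0,0.15],[[0,0,0],0,0.15]]'

```text
time_s: 31.5
tool_pos: [0.4867, -0.0586, 0.1246]
tool_rot: [[-0.234, 0.972, 0.03], [0.972, 0.234, -0.005], [-0.012, 0.028, -1.0]]
force: [-0.0, -0.2, 0.4]
finger_gap: 0.0726
```

```bash
python3 - <<'E'
from knob import *
plan(tcp(1)-[0,0,.03],103.5,1)
s=bot.read_state();W=bot.snapshot("wrist")
cv2.imwrite("pics/k18.png",cv2.resize(W["pixels"][150:400,180:480],(720,600),interpolation=cv2.INTER_CUBIC)[:,:,::-1])
c=np.array(wproj(W,s,pt(q,1,h=.034)));print((c-[150,180])*2.4)
E
```

```text
from [ 0.4867 -0.0586  0.1246] 103.5 D [ 0.0019 -0.0182 -0.0644] dyaw -0.0 t 31.5 f [-0.  -0.2  0.4] gap 0.0726
[[np.float64(-18.1), np.float64(-2.5), np.float64(64.4)], np.float64(0.0)]
[262.7551 273.8085]
```

View pics/k18.png

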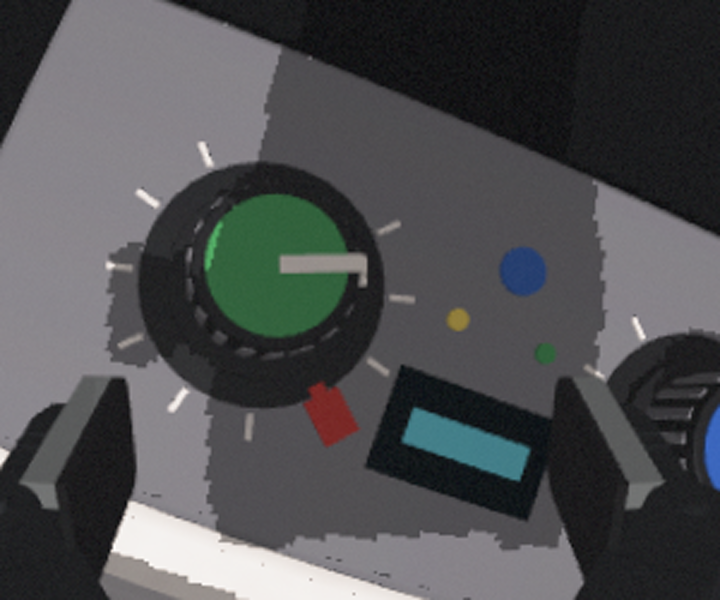

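Request:
apply_moves --commands '[[[-18,-2.5,5],0,0.15],[[0,0,0],0,0.15],[[0,0,15],0,0.15],[[0,0,20],0,0.15],[[0,0,15],0,0.15],[[0,0,5],0,0.15],[[0,0,0],0,0.15],[[0,0,0],0,0.15]]'

```text
time_s: 32.55
tool_pos: [0.4907, -0.0751, 0.0603]
tool_rot: [[-0.239, 0.97, 0.029], [0.971, 0.24, -0.003], [-0.01, 0.028, -1.0]]
force: [-0.3, -0.3, 0.7]
finger_gap: 0.0728
```

```bash
python3 - <<'E'
from knob import *
plan(tcp(1)-[0,0,.03],103.5,1)
E
```

```text
from [ 0.4907 -0.0751  0.0603] 103.9 D [-0.0021 -0.0018 -0.0001] dyaw -0.4 t 32.55 f [-0.3 -0.3  0.7] gap 0.0728
[[np.float64(-1.2), np.float64(-2.5), np.float64(0.1)], np.float64(0.4)]
```

Request:
apply_moves --commands '[[[-1.2,-2.5,0],0,0.5],[[0,0,0],0,1],[[0,0,0],0,1],[[0,0,0],0,1],[[0,0,0],0,1],[[0,0,0],8,1],[[0,0,0],9,1],[[0,0,0],9,1]]' --squeeze 30

```text
time_s: 33.55
tool_pos: [0.489, -0.0764, 0.0618]
tool_rot: [[0.222, 0.975, 0.031], [0.975, -0.222, -0.003], [0.004, 0.031, -1.0]]
force: [-5.0, -2.1, 2.8]
finger_gap: 0.0383
```

Request:
apply_moves --commands '[[[0,0,1],9,1],[[0,0,0],9,1],[[0,0,0],0,1],[[0,0,0],0,1],[[0,0,0],0,1],[[0,0,0],0,0.25],[[0,0,0],0,0.25],[[0,0,0],0,0.25]]'

```text
time_s: 34.55
tool_pos: [0.4897, -0.0774, 0.0622]
tool_rot: [[0.523, 0.852, 0.032], [0.852, -0.523, -0.005], [0.013, 0.03, -0.999]]
force: [0.9, -0.7, 0.7]
finger_gap: 0.0641
```

```bash
python3 - <<'E'
from knob import *
plan(tcp(1)-[0,0,.03],103.5,1)
s=bot.read_state();W=bot.snapshot("wrist")
cv2.imwrite("pics/k19.png",cv2.resize(W["pixels"][200:400,200:440],(720,600),interpolation=cv2.INTER_CUBIC)[:,:,::-1])
c=np.array(wproj(W,s,pt(q,1,h=.034)));print((c-200)*3)
E
```

```text
from [ 0.4897 -0.0774  0.0622] 58.5 D [-0.0011  0.0006 -0.002 ] dyaw 45.0 t 34.55 f [ 0.9 -0.7  0.7] gap 0.0641
[[np.float64(-0.1), np.float64(-1.3), np.float64(2.0)], np.float64(-45.0)]
[344.7436 352.0269]
```

View pics/k19.png

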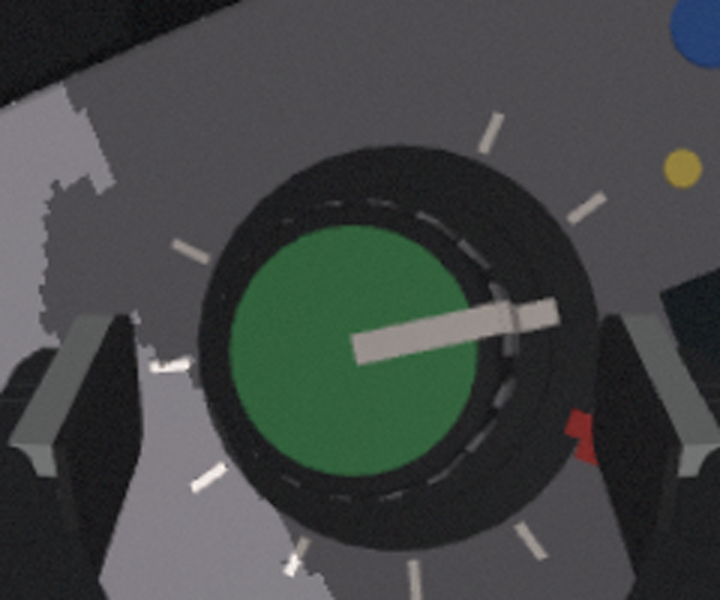

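```bash
python3 - <<'E'
from knob import *
s=bot.read_state();W=bot.snapshot("wrist")
f=lambda x,y:(200+y/3,200+x/3)
print("line",wang(W,s,1,*f(508,316),.034),wang(W,s,1,*f(556,311),.004),"mark inner",wang(W,s,1,*f(574,421),.003))
E
```

```text
line (np.float64(21.35147643976768), np.float64(-79.57393109886817)) (np.float64(27.366412009871222), np.float64(-79.71109375751514)) mark inner (np.float64(32.30658054027116), np.float64(-46.17426064986624))
```

The line moved to −79.6°; the marker is at −46.5°. Second stroke needs about 33°.

Request:
apply_moves --commands '[[[0,-1,1],-9,0.25],[[0,0,0],-9,0.25],[[0,0,0],-9,0.25],[[0,0,0],-9,0.25],[[0,0,0],-7,0.25],[[0,0,0],0,0.25],[[0,0,0],0,0.25],[[0,0,0],0,0.25]]'

```text
time_s: 35.65
tool_pos: [0.4893, -0.0768, 0.0614]
tool_rot: [[-0.217, 0.976, 0.033], [0.976, 0.217, -0.005], [-0.012, 0.031, -0.999]]
force: [0.1, 0.2, 0.3]
finger_gap: 0.0642
```

```bash
python3 - <<'E'
from knob import *
plan(tcp(1)-[0,0,.03],102.5,1)
E
```

```text
from [ 0.4893 -0.0768  0.0614] 102.5 D [-0.0007 -0.     -0.0012] dyaw -0.0 t 35.65 f [0.1 0.2 0.3] gap 0.0642
[[np.float64(0.1), np.float64(-0.6), np.float64(1.2)], np.float64(0.0)]
```

Request:
apply_moves --commands '[[[0,-0.6,1],0,0.6],[[0,0,0],0,1],[[0,0,0],0,1],[[0,0,0],0,1],[[0,0,0],8,1],[[0,0,0],9,1],[[0,0,0],9,1],[[0,0,0],9,1]]' --squeeze 30

```text
time_s: 36.65
tool_pos: [0.4894, -0.0768, 0.0606]
tool_rot: [[0.4, 0.916, 0.034], [0.916, -0.4, -0.005], [0.009, 0.034, -0.999]]
force: [-2.0, 1.1, 7.7]
finger_gap: 0.039
```

Request:
apply_moves --commands '[[[0,0,1],3,1],[[0,0,0],0,1],[[0,0,0],0,1],[[0,0,0],0,1],[[0,0,0],0,1],[[0,0,0],0,1],[[0,0,0],0,1],[[0,0,0],0,1]]'

```text
time_s: 37.65
tool_pos: [0.49, -0.0773, 0.0603]
tool_rot: [[0.451, 0.892, 0.036], [0.893, -0.451, -0.006], [0.011, 0.034, -0.999]]
force: [-2.7, -0.7, 2.8]
finger_gap: 0.0385
```

```bash
python3 - <<'E'
from knob import *
plan(tcp(1)-[0,0,.03],60,1)
s=bot.read_state();W=bot.snapshot("wrist")
cv2.imwrite("pics/k20.png",cv2.resize(W["pixels"][200:400,200:440],(720,600),interpolation=cv2.INTER_CUBIC)[:,:,::-1])
c=np.array(wproj(W,s,pt(q,1,h=.034)));print((c-200)*3)
E
```

```text
from [ 0.49   -0.0773  0.0603] 63.2 D [-0.0014  0.0005 -0.0001] dyaw -3.2 t 37.65 f [-2.7 -0.7  2.8] gap 0.0385
[[np.float64(-0.2), np.float64(-1.4), np.float64(0.1)], np.float64(3.2)]
[350.6586 354.101 ]
```

View pics/k20.png

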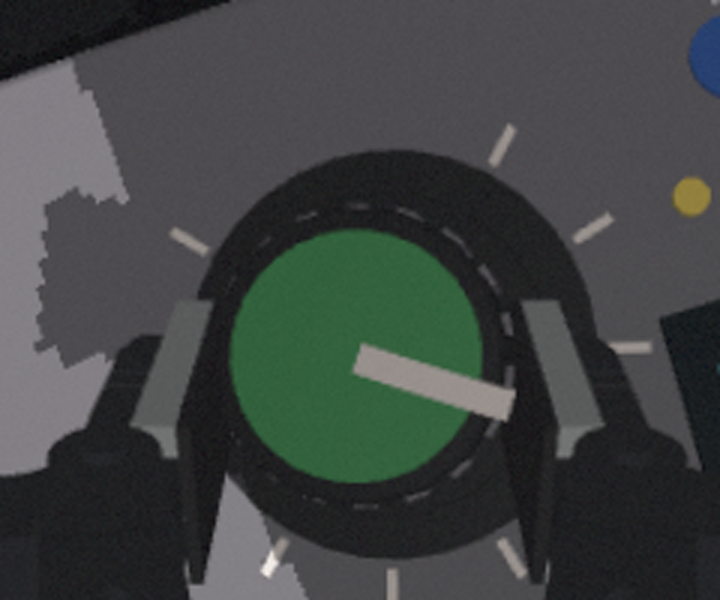

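```bash
python3 - <<'E'
from knob import *
s=bot.read_state();W=bot.snapshot("wrist")
f=lambda x,y:(200+y/3,200+x/3)
print("line",wang(W,s,1,*f(512,405),.034))
E
```

```text
line (np.float64(22.179158798663448), np.float64(-54.326525244534096))
```

Need about 8° more, roughly 10° of roll.

Request:
apply_moves --commands '[[[0,-1,0],9.5,1],[[0,0,0],0,1],[[0,0,0],0,1],[[0,0,0],0,1],[[0,0,0],0,0.25],[[0,0,0],0,0.25],[[0,0,0],0,0.25],[[0,0,0],0,0.25]]'

```text
time_s: 38.75
tool_pos: [0.4887, -0.0771, 0.061]
tool_rot: [[0.596, 0.802, 0.034], [0.803, -0.596, -0.007], [0.015, 0.032, -0.999]]
force: [-0.2, 0.4, -0.1]
finger_gap: 0.064
```

```bash
python3 - <<'E'
from knob import *
s=bot.read_state();W=bot.snapshot("wrist");print(s["finger_gap"],s["tool_pos"])
cv2.imwrite("pics/k21.png",cv2.resize(W["pixels"][200:400,200:440],(720,600),interpolation=cv2.INTER_CUBIC)[:,:,::-1])
E
```

```text
0.06396704475000912 [ 0.4887 -0.0771  0.061 ]
```

View pics/k21.png

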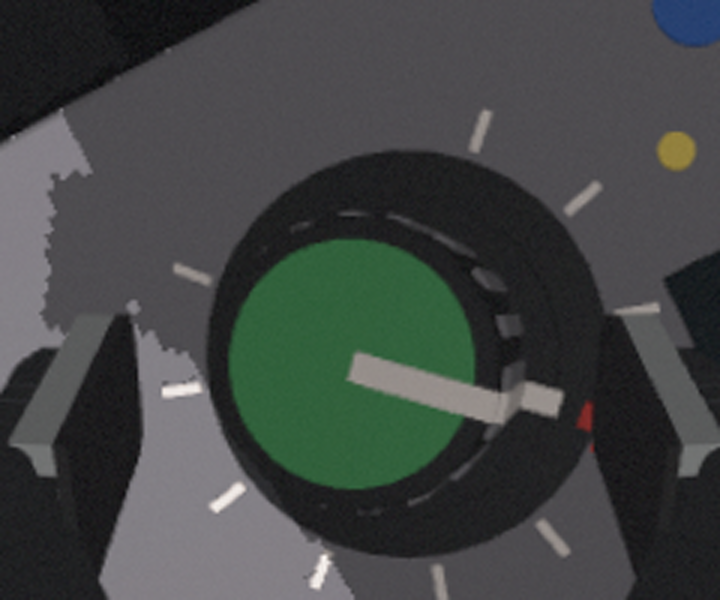

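```bash
python3 - <<'E'
from knob import *
s=bot.read_state();W=bot.snapshot("wrist")
f=lambda x,y:(200+y/3,200+x/3)
print("line",wang(W,s,1,*f(500,407),.034),wang(W,s,1,*f(558,402),.004),"mark inner",wang(W,s,1,*f(583,417),.003))
E
```

```text
line (np.float64(21.00941179556961), np.float64(-46.87499299680157)) (np.float64(27.31913615963721), np.float64(-47.12111042179964)) mark inner (np.float64(31.83193198016599), np.float64(-44.949348773238526))
```

Request:
apply_moves --commands '[[[0,0,-20],0,0.2],[[0,0,-40],0,0.2],[[0,0,-40],0,0.2],[[0,0,-30],0,0.2],[[0,0,-10],0,0.2],[[0,0,0],0,0.2],[[0,0,0],0,0.2],[[0,0,0],0,0.2]]'

```text
time_s: 39.85
tool_pos: [0.4817, -0.0758, 0.2014]
tool_rot: [[0.596, 0.803, 0.029], [0.803, -0.596, -0.005], [0.013, 0.026, -1.0]]
force: [0.1, -0.3, 0.6]
finger_gap: 0.0683
```

```bash
python3 - <<'E'
from knob import *
s=bot.read_state();W=bot.snapshot("wrist");print(s["finger_gap"],s["tool_pos"])
cv2.imwrite("pics/w22.png",W["pixels"][:,:,::-1]);S=bot.snapshot("side");cv2.imwrite("pics/s22.png",S["pixels"][:,:,::-1])
E
```

```text
0.06828386633162002 [ 0.4817 -0.0758  0.2014]
```

View pics/w22.png

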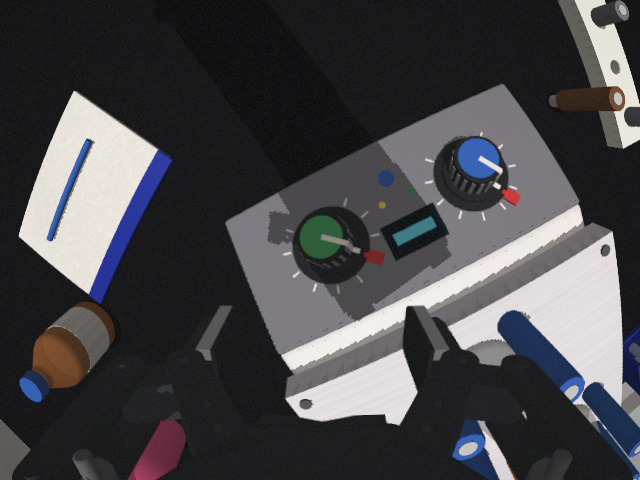

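View pics/s22.png

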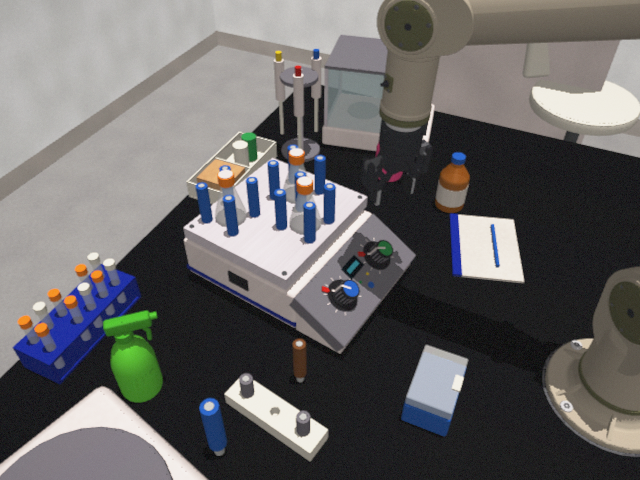

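Both lines point at their markers: speed line (490,165) to marker (512,197), timer line (348,242) to marker (373,257). I'll make one numeric check.

```bash
python3 - <<'E'
from knob import *
s=bot.read_state();W=bot.snapshot("wrist");S=bot.snapshot("side")
a=cv2.resize(W["pixels"][110:280,280:530],(750,510),interpolation=cv2.INTER_CUBIC)
cv2.imwrite("pics/k23.png",a[:,:,::-1])
m=masks(W)["red"]
for w,box in((0,(495,180,530,210)),(1,(355,245,390,270))):
    c,n=cen(0,m,box);print(w,"mark",n,wang(W,s,w,*c,.003))
b=cv2.resize(S["pixels"][140:260,250:360],(550,600),interpolation=cv2.INTER_CUBIC);cv2.imwrite("pics/s23.png",b[:,:,::-1])
E
```

```text
0 mark 179 (np.float64(40.856950552503825), np.float64(-31.024556972876372))Traceback (most recent call last):
  File "<stdin>", line 7, in <module>
TypeError: Value after * must be an iterable, not NoneType
```

View pics/k23.png

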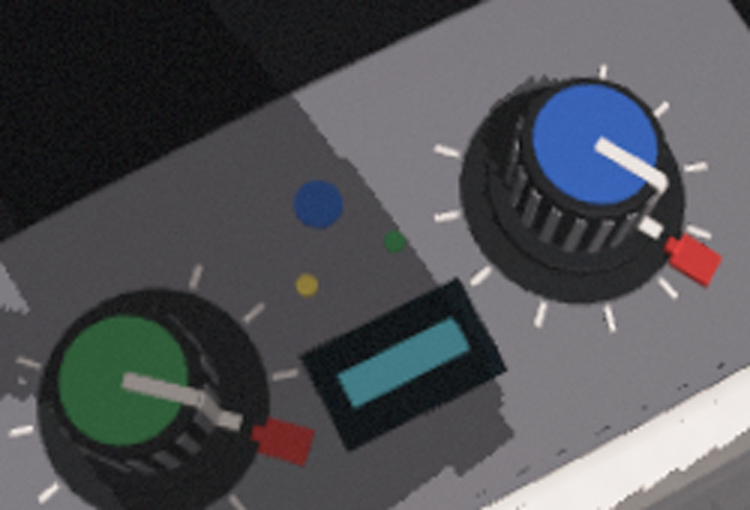

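```bash
python3 - <<'E'
from knob import *
s=bot.read_state();W=bot.snapshot("wrist");S=bot.snapshot("side")
f=lambda x,y:(110+y/3,280+x/3)
print("speed line",wang(W,s,0,*f(651,227),.004),wang(W,s,0,*f(660,181),.034))
print("timer line",wang(W,s,1,*f(231,419),.004),wang(W,s,1,*f(201,397),.034),"mark",wang(W,s,1,*f(284,442),.003))
b=cv2.resize(S["pixels"][140:260,250:360],(550,600),interpolation=cv2.INTER_CUBIC);cv2.imwrite("pics/s23.png",b[:,:,::-1])
print("post top pred crop",(np.array(proj(S,[.6732,-.0721,.24]))-[140,250])*5, s["time_s"])
E
```

```text
speed line (np.float64(26.97091447299197), np.float64(-32.77927141995062)) (np.float64(21.99649630567462), np.float64(-33.34739679262563))
timer line (np.float64(25.0031527747747), np.float64(-48.554920146492506)) (np.float64(21.221259211938204), np.float64(-49.04887813134281)) mark (np.float64(40.83356667908968), np.float64(-45.19219483537226))
post top pred crop [167.8075 253.3504] 40.05
```

View pics/s23.png

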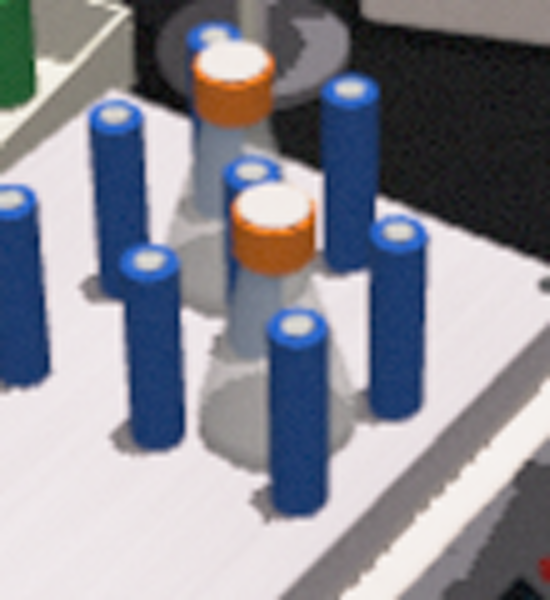

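```bash
python3 - <<'E'
from workcell import bot
print(bot.hand_in(),bot.read_state()["time_s"])
E
```

```text
the job is handed in; nothing more can be done
the job is handed in; nothing more can be done
```

The long blue post is home in the platform's free hole, and both knobs are at their red markers, speed first and then timer. I handed the job in at about 40 s; no verdict was reported.

**Last checks**
- **Post:** its top is within 0.5 px (about 1 mm) of where a fully seated post should appear in the side view. It stands level with the fixed posts.
- **Speed knob:** the line is at −31° to −33° and the marker at −31°, so it is within about 2°.
- **Timer knob:** the line is at −47° to −49° and the marker at −45° to −47°, so it is within about 3.5° of the 7° allowed. This is the looser of the two.
- **Surroundings:** in the last pictures the flasks, short posts and bottles look where they were. I did not measure them. The gripper was about 14 cm above the panel, with no contact force.

**What disagreed**
- **Fingertips:** the visible fingertips end about 30 mm behind the reported TCP. My first try on the speed knob therefore closed on air above the cap, without contact; I redid it lower. The post was also gripped closer to its top than I planned, but it held.
- **Pressing the post home:** the gripper drifted about 5 mm sideways, so I moved it back before letting go.
- **Finger gap:** it read 19.5 mm on the 24 mm post and 38.4 mm on the 40 mm knobs.

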